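Tighten the jig's castle nut to a slot and fit the cotter

ROBOT

A 6-joint arm with a two-finger parallel gripper is mounted at the origin on the work surface. World frame = base frame: x ahead of the robot, y to its left, z up, the work surface at z = 0. Lengths are in mm, angles in rad, forces in N, time in s.
With the tool pointing down it reaches from about 325 to 750 mm from the base axis. Payload 7.6 kg.
Tool frame: the origin (TCP) lies on the centre line of the jaws, within the pads' length; the fingertips stand 14 mm ahead of it and the grasp point (between the pads) lies 5 mm behind it; z points along the fingers, y is the direction in which the jaws open and shut (so a half turn about z gives the same grasp; the last joint's range is limited). The gripper opens to 85 mm and grips with 20 to 120 N. Pads are 22 mm wide; open, the fingers measure 114 mm over their backs; the gripper's body (76 mm by 85 mm) begins 54 mm behind the grasp point. The pads swing forward as they close: fully open they stand 13 mm farther back than shut.
Start: joints at [-1.235, 0.052, 1.401, -0, 1.689, -0.07], TCP at [207.271, -482.372, 245.323] pointing down, gripper open.
Joint ranges: [-2.9, 2.9], [-0.91, 2.17], [0.12, 2.37], [-1.06, 4.2], [0.26, 2.73], [-2.93, 2.93]. Speed limits (rad/s): [2.57, 2.57, 3.01, 3.14, 3.14, 3.14].

INTERFACE

Orientations are given as a 3x3 rotation matrix whose columns are the frame's x, y, z axes.
In Python, from bench import r gives the robot as it stands. The module is installed in compiled form; this text tells all that it offers.
- The arm moves only by the tool servo_tool, never from a script. Its argument "plan" is a list of rows, each a list of 5 numbers: the shift along the world's x, y, z in cm, then the turn about the world's z in degrees, then the closure in counts, from 0 (fully open) to 255 (shut). In form: [[x, y, z, yaw, hand], ...]. A call has 1 to 8 rows; each row is the pose to reach, as a shift and turn from the pose commanded when the call began; what a row does not reach only later rows make up. A row lasts 1/12 s, in which the tool goes at most 41.7 mm and 7.16 degrees, less where a joint would pass 70% of its speed; a pose out of reach is approached as far as the arm can. A call with a gripper value outside its range is refused whole. The fingers move at their own pace and stop on an object; "grip_force" is the grip in N (left out, the last holds). Time passes only in rows, so rows that repeat a pose let the fingers close. It gives the time, the measured TCP pose, the force and the opening at its end, in the units of the state.
- r.observe(): the state, without advancing time (a new reading comes with each control period).
- r.capture(name): name is "scene" or "top" or "wrist"; returns (picture, depth): 400x640x3 uint8, red, green, blue; 400x640 float32, mm along the optical axis (not along the pixel's ray), 0 where there is no reading.
- r.calibration(name): a dict with "intrinsics" (3x3 intrinsics, pixels), "world_to_cam" (4x4, takes a point from world to camera coordinates). Camera axes: x right, y up, looking along -z (the intrinsics and any distortion apply to the point x, -y, -z); pixel columns grow to the right and rows downward; lengths in mm; the calibration is good to about 2 mm. A picture is of the moment at which its call begins: read the wrist's pose just before it. calibration takes no time and is no camera call; for the wrist camera it gives the pose at the moment of the call.
- r.sign_off(): hands the job in, once; it reports no verdict.
The state is a dict: "clock": time; "joints": joint angles; "qvel": joint speeds; "tau": joint torques, N m; "tool_pos": TCP position; "tcp_rot": TCP orientation; "ft_force": force on the tool from outside, world axes, zero at the start; "torque": the same for the moment, N m; "finger_gap": opening from 0.0 (shut) to 1.0 (fully open).
Only numpy, scipy, OpenCV 4.12 (cv2) and the standard library are available. Lean on these libraries where they do the work, as an engineer would, in place of code of your own. Each camera call takes 0.05 s, during which the arm holds its last target.

TASK

On the bench bending jig, tighten the castle nut clockwise until it bears firmly on the washer under it, then turn it a little further, only as far as the next slot that lines up with the cross hole in the stud. Then draw the cotter out of its rack, lay it down so that you can take it by its head, and push it through slot and hole until its head is home against the nut; leave the other things on the bench where they are.

Things in the scene. Friction and masses are not known exactly. Their poses are not given: they have to be found in the camera images.
- jig: green steel base plate of the bending jig, 130 x 130 x 20 mm, fixed to the bench; origin at the centre of its underside, z up. Former, stud and nut stand on its centre axis
- former: dark steel disc, 84 mm across and 22 mm thick, with a low red arm 14 mm thick (22 mm at its end roller) reaching 117 mm along its +x, lying on the base plate, fixed (it does not turn); origin at the centre of its underside, its top 42 mm above the bench. On it lies a brass washer 58 mm across, about 2 mm thick but up to 0.7 mm more or less from jig to jig: where the nut begins to bear cannot be seen, only felt
- stud: fixed upright threaded stud, 36 mm across, on the jig's axis; its top is 96 mm above the bench and has a yellow line on it along the cross hole. Origin on the axis at bench height; x axis along the cross hole
- stud_hole (a point): centre of the stud's cross hole, 80 mm above the bench; the hole is level, runs right through along the stud's x axis, 11 mm wide and 12 mm high
- nut: bright steel castle nut on the stud: hexagon 56 mm across flats, 28 mm high; above it a crown 17 mm high, 47 mm across at its 6 slots, which are 12 mm wide, every 60 deg, one over the middle of each flat, floors 28 mm above the origin. Origin on the axis at the nut's underside (45 mm above the bench), x axis through a slot and square to a flat. Clockwise from above tightens (yaw falls), lowering it 0.7 mm per rad
- nut_center (a point): centre of the nut's hexagon, on the axis, 14 mm above its underside. The nut turns freely (0.03 N m) until it bears on the washer, 0.05 to 2.6 rad after the start; then the torque needed climbs by about 0.05 N m in the first 0.45 rad, 0.2 in 1 rad, 0.35 in 1.35 rad. Firm from 0.08 N m in all (pressing with 4 N or more), over-tight from 0.6 N m (1.8 rad after first contact). It stays where it is left
- rack: wooden block 70 x 64 x 42 mm with a blue roof and a pocket open to its -x side, fixed; the pocket is 32 mm wide, 16 mm high, its floor 20 mm above the bench. The cotter lies in it with its head under the roof, so only the shank's end sticks out. Origin at the centre of its underside
- cotter: loose cotter, 100 mm long, 60 g: flat brass head 28 (x) x 24 (y) x 10 (z) mm, and a straight round steel shank 8 mm across and 72 mm long that points along -x, its axis 5 mm above the underside, the last 4 mm tapered. Origin at the centre of the head's underside. In the rack about 40 mm of shank stick out towards the rack's -x
- cotter_mid (a point): point on the cotter's shank axis 23.5 mm ahead of the head's front face; it lies on the stud's axis when the head is home against the nut
- cotter_tip (a point): end of the cotter's shank, on its axis, 86 mm from the middle of the head
- mat: black rubber mat 160 x 90 x 3 mm on the bench, fixed, free to lay the cotter on; origin at the centre of its underside
- hammer: hammer lying on the bench, to be left alone
- wrench: spanner 180 mm lying on the bench, to be left alone
- tin: grey closed tin, 72 mm across, 90 mm high, to be left alone
- jar: closed jar, 64 mm across, 80 mm high, to be left alone
- collar: steel collar, 64 mm across, 22 mm high, to be left alone
- woodblock: wooden block 100 x 60 x 45 mm, to be left alone
- bar: square steel bar 150 x 25 x 25 mm, to be left alone

How it is judged (in metres and radians):
On the way:
1. the nut, let go, bears firmly on the washer (contact force between nut and anything else above 4 N and contact force between nut and the fingers below 0.1 N), for 0.2 s.
At the end, for the whole second after the job is handed in: The nut presses on the washer with 4 to 75 N, and the cotter is at rest through a slot and the cross hole, in line with it within 0.2 rad, the middle of its shank within 9 mm of the hole's centre (head home against the nut) (contact force between nut and anything else between 4 and 75 N and distance between cotter_mid and stud_hole below 0.009 m and angle between the x axis of cotter and the x axis of stud, either way round below 0.2 rad and linear speed of cotter below 0.02 m/s); the robot touches nothing.
It fails at once if another thing on the bench is moved more than 30 mm (distance of any of hammer, wrench, tin, jar, collar, woodblock, bar from where it was at the start of the episode above 0.03 m).
It also fails if it takes over 62 s, if anything falls off the work surface, if the arm or the gripper's body presses on something with over 40 N, if the wrist force passes 120 N, or if a joint passes its speed limit or range.

## Working session

There is one attempt and no reset: what is moved stays moved. The work goes in short steps, Python scripts to look and compute and a tool call to move; the robot and the scene stay as the last step left them, time stands still between calls to the robot, and variables do not carry over. Pictures are saved under pics/ and viewed, and the job is handed in when it is done.

Besides the shell and the picture viewer there is one more tool, called after "Emit:" as name(argument=value, ...), one argument or row to a line, values as JSON. servo_tool: Moves the arm, as the interface text tells. Its arguments: {"type":"object","properties":{"plan":{"type":"array"},"grip_force":{"type":"number"}},"required":["plan"]}

```bash
mkdir -p pics; ls; cat > h.py <<'E'
import numpy as np, cv2
from bench import r
def cap(name,fn):
    c=r.calibration(name); p,d=r.capture(name)
    cv2.imwrite('pics/'+fn+'.png',p[:,:,::-1]); np.savez('pics/'+fn+'.npz',p=p,d=d,K=c['intrinsics'],W=c['world_to_cam'])
    return p,d,c
def load(fn):
    z=np.load('pics/'+fn+'.npz'); return z['p'],z['d'],z['K'],z['W']
def cloud(fn):
    p,d,K,W=load(fn); K=np.array(K); W=np.array(W)
    v,u=np.mgrid[0:d.shape[0],0:d.shape[1]]
    X=(u-K[0,2])/K[0,0]*d; Y=(v-K[1,2])/K[1,1]*d
    C=np.stack([X,-Y,-d,np.ones_like(d)],-1)
    P=(C@np.linalg.inv(W).T)[...,:3]; P[d<=0]=np.nan
    return P
def proj(fn,P):
    p,d,K,W=load(fn); c=W@np.append(P,1); return K[0,0]*c[0]/-c[2]+K[0,2], K[1,1]*-c[1]/-c[2]+K[1,2]
E
python3 - <<'E'
from h import *
np.set_printoptions(precision=3,suppress=True)
for n in('scene','top','wrist'):
    p,d,c=cap(n,n+'0'); print(n,c, (d>0).mean())
print(r.observe())
E
```

```text
pics
scene {'intrinsics': array([[398.709,   0.   , 321.129],
       [  0.   , 398.709, 193.899],
       [  0.   ,   0.   ,   1.   ]]), 'world_to_cam': array([[   -0.221,     0.975,    -0.006,   112.476],
       [   -0.696,    -0.154,     0.702,   335.467],
       [    0.683,     0.159,     0.713, -1446.526],
       [    0.   ,     0.   ,     0.   ,     1.   ]])} 0.99621875
top {'intrinsics': array([[396.137,   0.   , 317.465],
       [  0.   , 396.137, 196.266],
       [  0.   ,   0.   ,   1.   ]]), 'world_to_cam': array([[  -0.007,   -1.   ,    0.005,  -11.092],
       [   0.995,   -0.007,    0.101, -579.645],
       [  -0.101,    0.006,    0.995, -972.426],
       [   0.   ,    0.   ,    0.   ,    1.   ]])} 0.996125
wrist {'intrinsics': array([[353.664,   0.   , 317.114],
       [  0.   , 353.664, 198.986],
       [  0.   ,   0.   ,   1.   ]]), 'world_to_cam': array([[   0.395,   -0.918,   -0.002, -524.359],
       [   0.88 ,    0.379,   -0.285,   38.161],
       [   0.263,    0.111,    0.958, -379.333],
       [   0.   ,    0.   ,    0.   ,    1.   ]])} 0.9959296875
{'clock': 0.15, 'joints': array([-1.235,  0.053,  1.401,  0.   ,  1.689, -0.07 ]), 'qvel': array([ 0.001, -0.002, -0.004,  0.   ,  0.   ,  0.   ]), 'tau': array([  0.001, -38.195, -36.042,  -0.   ,   0.005,   0.   ]), 'tool_pos': array([ 207.199, -482.163,  244.669]), 'tcp_rot': array([[ 0.919,  0.395, -0.   ],
       [ 0.395, -0.919,  0.001],
       [ 0.   , -0.001, -1.   ]]), 'ft_force': array([ 0.081,  0.269, -0.24 ]), 'torque': array([-0.019, -0.046,  0.02 ]), 'finger_gap': 1.0010067216175094}
```

View pics/scene0.png

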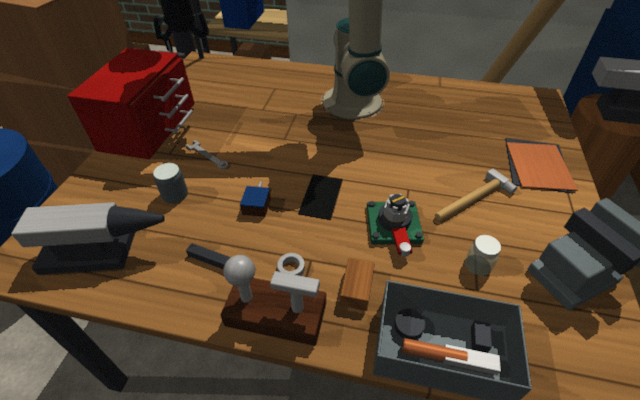

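View pics/top0.png

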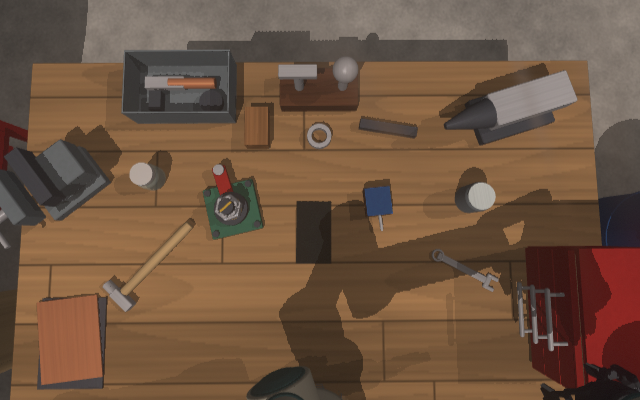

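View pics/wrist0.png

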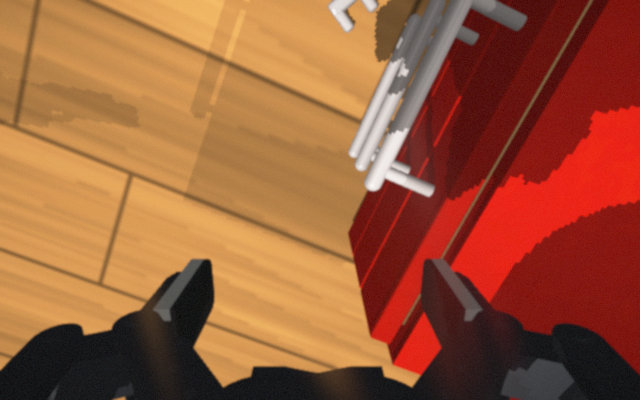

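The jig is at about (231,208) in the top view, the rack at (378,200) with the shank pointing down to about (381,228), and the mat at (313,232). Next I measure each from the depth.

```bash
python3 - <<'E'
from h import *
np.set_printoptions(precision=1,suppress=True)
P=cloud('top0'); p=load('top0')[0]
for n,(u,v) in dict(bench=(100,240),jigcorner=(250,230),studtop=(229,207),roof=(378,200),shank=(380,222),tip=(381,229),mat=(313,232),tin=(480,197),jar=(145,175),collar=(319,135),hamm=(185,232),handle=(122,293),blk=(257,125),bar=(388,127),wrench=(438,257),roller=(218,170)).items(): print(n,P[v,u])
big=cv2.resize(p[140:250,170:420],None,fx=3.2,fy=3.2,interpolation=cv2.INTER_CUBIC); cv2.imwrite('pics/topz.png',big[:,:,::-1])
p=load('scene0')[0]
big=cv2.resize(p[160:260,220:440],None,fx=3.6,fy=3.6,interpolation=cv2.INTER_CUBIC); cv2.imwrite('pics/scz.png',big[:,:,::-1])
h=P[...,2]
# rack roof blue
hsv=cv2.cvtColor(load('top0')[0],cv2.COLOR_RGB2HSV)
m=(hsv[...,0]>100)&(hsv[...,0]<130)&(hsv[...,1]>120)&(h>30)&(h<55); m[:,:340]=0;m[:,420:]=0
m[:170]=0;m[230:]=0
pts=P[m]; print(m.sum(),pts.mean(0),pts.min(0),pts.max(0)); print(cv2.minAreaRect(pts[:,:2].astype(np.float32)))
m=(h>1)&(h<8);m[:195]=0;m[270:]=0;m[:,:290]=0;m[:,340:]=0
pts=P[m]; print('mat',m.sum(),pts.mean(0));print(cv2.minAreaRect(pts[:,:2].astype(np.float32)))
m=(hsv[...,0]>55)&(hsv[...,0]<90)&(hsv[...,1]>100)&(h>10)&(h<30);m[:,:180]=0;m[:,290:]=0;m[:160]=0;m[250:]=0
pts=P[m]; print('jig',m.sum(),pts.mean(0));print(cv2.minAreaRect(pts[:,:2].astype(np.float32)))
E
```

```text
bench [473.5 544.4  -1.4]
jigcorner [495.9 155.9  19.9]
studtop [548.8 192.9  97.6]
roof [ 567.7 -166.    43.5]
shank [ 513.5 -172.4   26.8]
tip [ 495.9 -174.2   28.5]
mat [489.9  -3.2   2.4]
tin [ 569.  -401.7   89.8]
jar [628.6 399.5  80.9]
collar [745.4 -20.7  -0.4]
hamm [492.1 319.4  21.4]
handle [342.8 470.5  23.5]
blk [760.4 136.6  45.3]
bar [ 759.5 -199.5   22.8]
wrench [ 424.2 -320.9    9. ]
roller [646.3 234.1  41.4]
153 [ 552.1 -156.8   41.5] [ 533.  -198.5   36.7] [ 600.9 -133.8   45.4]
((567.4026489257812, -166.34368896484375), (65.77423858642578, 61.94206619262695), 5.824721813201904)
mat 2098 [489.8  -4.6   3.1]
((490.8166809082031, -7.163978576660156), (127.17791748046875, 189.93443298339844), 89.58536529541016)
jig 0 [nan nan nan]
((0.0, 0.0), (0.0, 0.0), 0.0)<stdin>:17: RuntimeWarning: Mean of empty slice.
  ret = um.true_divide(
```

View pics/topz.png

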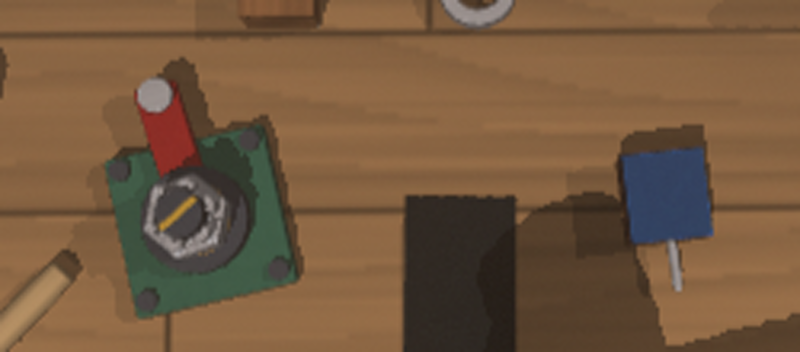

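View pics/scz.png

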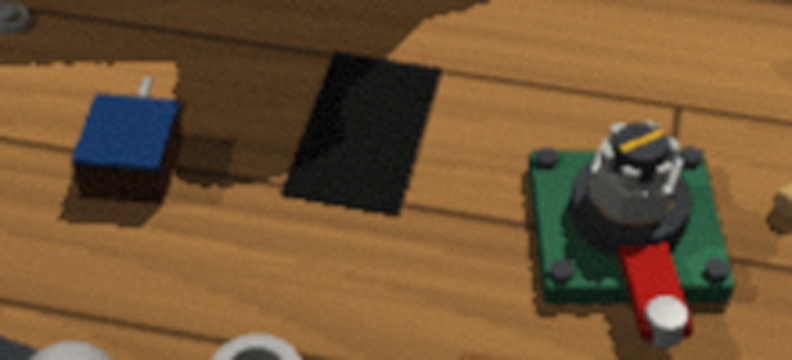

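```bash
python3 - <<'E'
from h import *
np.set_printoptions(precision=3,suppress=True)
p,d,K,W=load('wrist0'); C=np.linalg.inv(W)
o=r.observe(); R=o['tcp_rot']; 
print('cam in tool',R.T@(C[:3,3]-o['tool_pos']),'\n view dir tool',R.T@(-C[:3,2]),'up',R.T@C[:3,1])
P=cloud('top0')
h=P[...,2]
m=(h>92)&(h<102); m[:,:190]=0;m[:,270:]=0;m[:170]=0;m[240:]=0
print('stud top',m.sum(),np.nanmean(P[m],0))
hsv=cv2.cvtColor(load('top0')[0],cv2.COLOR_RGB2HSV)
y=(hsv[...,0]>15)&(hsv[...,0]<35)&(hsv[...,1]>120)&(h>88); y[:,:190]=0;y[:,270:]=0;y[:170]=0;y[240:]=0
print(y.sum(),P[y].mean(0)); q=P[y][:,:2]-P[y][:,:2].mean(0); u,s,v=np.linalg.svd(q); print(s,v[0],np.degrees(np.arctan2(v[0][1],v[0][0])))
E
```

```text
cam in tool [  72.109   -0.039 -128.908] 
 view dir tool [-0.286 -0.     0.958] up [ 0.958 -0.001  0.286]
stud top 181 [550.264 201.868  96.012]
37 [551.347 201.784  96.282]
[58.847 10.698] [-0.673  0.74 ] 132.30672307917163
```

Emit:
servo_tool(
  plan=[
    [1.8,3.6,0,7,0],
    [3.6,7.2,0,14,0],
    [5.4,10.8,0,21,0],
    [7.2,14.4,0,28,0],
    [9,18,0,35,0],
    [10.8,21.6,0,42,0],
    [12.6,25.2,0,49,0],
    [14.4,28.8,0,56,0],
  ],
)

```text
clock: 0.82
tool_pos: [351.5, -192.5, 245.2]
tcp_rot: [[0.181, 0.983, 0.0], [0.983, -0.181, -0.0], [-0.0, 0.0, -1.0]]
ft_force: [0.1, -0.1, 0.5]
finger_gap: 0.998
```

Emit:
servo_tool(
  plan=[
    [1.8,3.6,0,7,0],
    [3.6,7.2,0,14,0],
    [5.4,10.8,0,21,0],
    [7.2,14.4,0,28,0],
    [9,18,0,35,0],
    [10.8,21.6,0,42,0],
    [12.6,25.2,0,49,0],
    [14.4,28.8,0,56,0],
  ],
)

```text
clock: 1.48
tool_pos: [495.7, 95.8, 245.1]
tcp_rot: [[-0.715, 0.699, -0.0], [0.699, 0.715, -0.0], [-0.0, -0.0, -1.0]]
ft_force: [-0.4, -0.9, 0.2]
finger_gap: 1.0
```

Emit:
servo_tool(
  plan=[
    [1.1,2.2,-0.3,7,0],
    [2.2,4.4,-0.6,14,0],
    [3.3,6.6,-0.9,21,0],
    [4.4,8.8,-1.2,28,0],
    [5.5,10.8,-1.5,35,0],
    [5.5,10.8,-1.5,42,0],
    [5.5,10.8,-1.5,49,0],
    [5.5,10.8,-1.5,54,0],
  ],
)

```text
clock: 2.15
tool_pos: [550.2, 202.1, 229.5]
tcp_rot: [[-0.986, -0.168, -0.001], [-0.168, 0.986, -0.0], [0.001, -0.0, -1.0]]
ft_force: [-0.3, -0.5, 0.0]
finger_gap: 1.002
```

```bash
python3 - <<'E'
from h import *
np.set_printoptions(precision=3,suppress=True)
cap('wrist','w1'); o=r.observe(); print(o)
print('qdir',np.degrees(np.arctan2(o['tcp_rot'][1,0],o['tcp_rot'][0,0])))
E
```

```text
{'clock': 2.2, 'joints': array([ 0.289,  0.23 ,  1.236,  0.   ,  1.676, -1.454]), 'qvel': array([-0.006, -0.009,  0.003, -0.001,  0.001,  0.229]), 'tau': array([  0.168, -45.05 , -36.006,   0.005,   0.001,   0.237]), 'tool_pos': array([550.146, 201.872, 229.618]), 'tcp_rot': array([[-0.985, -0.171, -0.001],
       [-0.171,  0.985, -0.   ],
       [ 0.001, -0.   , -1.   ]]), 'ft_force': array([-0.114,  1.413,  0.481]), 'torque': array([ 0.001, -0.052, -0.001]), 'finger_gap': 1.0022323367393964}
qdir -170.16696016399433
```

View pics/w1.png

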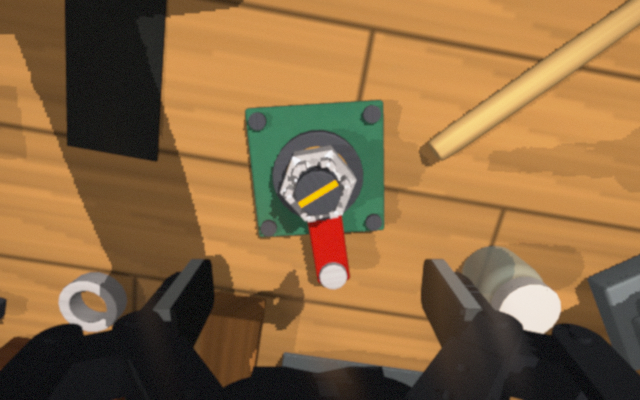

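The wrist view shows the stud top at about (319,187), the hex nut around it with corners at about (326,148)/(355,180), and the yellow line from (300,206) to (338,182). I'll go lower for a second view.

Emit:
servo_tool(
  plan=[
    [0,0,-2.5,0,0],
    [0,0,-5,0,0],
    [0,0,-7,0,0],
    [0,0,-8,0,0],
    [0,0,-8,0,0],
    [0,0,-8,0,0],
  ],
)

```text
clock: 2.7
tool_pos: [550.3, 201.6, 150.7]
tcp_rot: [[-0.987, -0.16, -0.0], [-0.16, 0.987, 0.0], [0.0, 0.0, -1.0]]
ft_force: [0.2, 0.3, 1.1]
finger_gap: 0.998
```

```bash
python3 - <<'E'
from h import *
np.set_printoptions(precision=2,suppress=True)
cap('wrist','w2'); o=r.observe(); print(o['tool_pos'],o['torque'],o['ft_force'],np.degrees(np.arctan2(o['tcp_rot'][1,0],o['tcp_rot'][0,0])))
for f in('w1','w2'):
    P=cloud(f);h=P[...,2]; p=load(f)[0]; hsv=cv2.cvtColor(p,cv2.COLOR_RGB2HSV)
    roi=np.hypot(P[...,0]-551,P[...,1]-202)<45
    y=(hsv[...,0]>18)&(hsv[...,0]<32)&(hsv[...,1]>150)&(h>88)&roi&(np.hypot(P[...,0]-551,P[...,1]-202)<20)
    q=P[y]; c=q.mean(0); s=np.linalg.svd(q[:,:2]-c[:2]); v=s[2][0]; print(f,'line',y.sum(),c,np.degrees(np.arctan2(v[1],v[0])))
    top=(h>93)&(h<100)&roi; c2,rad=cv2.minEnclosingCircle(P[top][:,:2].astype(np.float32)); print('stud',np.median(h[top]),P[top].mean(0),c2,rad)
    hx=(h>60)&(h<93)&roi; pts=P[hx]; 
    print('hex minarea',cv2.minAreaRect(pts[:,:2].astype(np.float32)))
    # support function fit for hexagon
    allp=P[(h>62)&roi][:,:2]; best=[]
    for a in np.arange(0,60,1):
        ws=[]
        for k in range(3):
            t=np.radians(a+60*k);pr=allp@[np.cos(t),np.sin(t)]; lo,hi=np.percentile(pr,[.7,99.3]); ws.append((hi-lo,(hi+lo)/2))
        best.append((sum(w[0] for w in ws),a,[round(float(w[0]),1) for w in ws]))
    print(sorted(best)[:4])
    pl=[]
p=load('w2')[0]; cv2.imwrite('pics/w2z.png',cv2.resize(p[140:330,200:440],None,fx=3,fy=3,interpolation=cv2.INTER_CUBIC)[:,:,::-1])
E
```

```text
[550.83 201.79 151.78] [ 0.03 -0.02 -0.02] [ 0.58  0.99 -0.1 ] -170.790048367669
w1 line 319 [549.9  202.78  97.36] -48.341569385954
stud 96.37026265462981 [549.09 202.47  96.33] (549.7230834960938, 202.4329833984375) 17.97340202331543
hex minarea ((548.1961669921875, 203.0338134765625), (56.18724060058594, 61.25895690917969), 79.9307632446289)
[(np.float64(210.46278847107627), np.int64(23), [46.6, 87.7, 76.2]), (np.float64(210.61171244479232), np.int64(24), [47.3, 87.8, 75.5]), (np.float64(210.63545185126625), np.int64(22), [46.2, 87.6, 76.8]), (np.float64(210.7717138778414), np.int64(25), [48.1, 87.9, 74.8])]
w2 line 566 [550.04 202.66  96.82] -48.148084557507474
stud 96.36327415057164 [548.93 202.35  96.34] (549.7963256835938, 202.3503875732422) 17.983036041259766
hex minarea ((547.9651489257812, 203.03729248046875), (56.09397506713867, 60.984962463378906), 79.40068054199219)
[(np.float64(210.23180643407323), np.int64(39), [61.7, 86.3, 62.2]), (np.float64(210.24855145216907), np.int64(38), [60.8, 86.3, 63.2]), (np.float64(210.25977666872086), np.int64(40), [62.7, 86.4, 61.2]), (np.float64(210.2651853114019), np.int64(24), [48.0, 87.3, 75.0])]
```

View pics/w2z.png

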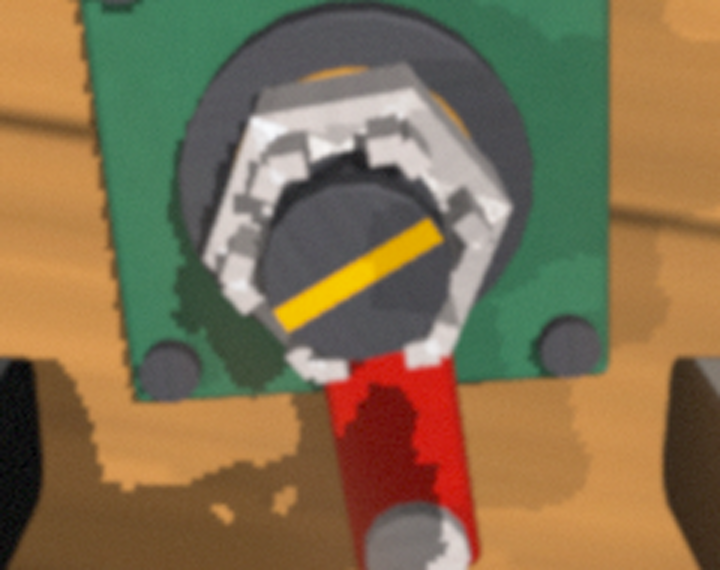

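```bash
python3 - <<'E'
from h import *
from scipy.optimize import minimize
for f in('w1','w2'):
    P=cloud(f);h=P[...,2]; c=np.array([549.9,202.5]); rel=P[...,:2]-c; R=np.hypot(*np.moveaxis(rel,-1,0))
    m=(h>66)&(h<78)&(R<36)&(R>24); print(f,m.sum(),'hex top z',np.percentile(h[m],[10,50,90]))
    q=rel[m]; th=np.arctan2(q[:,1],q[:,0]); rr=np.hypot(q[:,0],q[:,1])
    best=[]
    for a in np.arange(0,60,.5):
        # predicted radius
        d=(th-np.radians(a)+np.pi/6)%(np.pi/3)-np.pi/6
        ex=rr*np.cos(d)-28
        best.append((np.mean(np.clip(ex,0,None)**2),a,np.percentile(ex,[95,99])))
    best.sort(key=lambda t:t[0]); print(best[:3])
    m2=(h>83)&(h<92)&(R<28); q=rel[m2]; th=np.degrees(np.arctan2(q[:,1],q[:,0]))
    print(np.histogram(th%60,bins=12,range=(0,60))[0], np.histogram(th,bins=36,range=(-180,180))[0], np.median(h[m2]))
E
```

```text
w1 936 hex top z [72.09360632 73.25009417 74.25803019]
[(np.float64(0.0010991070452071538), np.float64(19.5), array([0.03624097, 0.15807513])), (np.float64(0.0013988566694130222), np.float64(19.0), array([0.04186644, 0.19290308])), (np.float64(0.0015292645208175976), np.float64(20.0), array([0.0190327 , 0.22583296]))]
[108   7   8   5   5   3  17 112 121 122 127 115] [19  9  4 27 47 39 15  1  0 28 33 43 15  0  0 23 34 36 15  0  0 14 43 34
 25  0  0 15 41 40 26  3  4 22 45 50] 90.085251692991
w2 1559 hex top z [71.79562753 73.22047342 74.21574537]
[(np.float64(0.0002755915087250711), np.float64(19.5), array([-0.00354757,  0.09129228])), (np.float64(0.0005820652308936264), np.float64(20.0), array([-0.00168786,  0.12595913])), (np.float64(0.0006590674608499787), np.float64(19.0), array([0.01092098, 0.1416988 ]))]
[211  19  18  12  10  10  48 216 229 227 247 233] [ 44  22  15  65  93  80  32   3   1  59  63  90  24   0   0  41  57  62
  19   0   0  25  67  63  49   0   0  31  80  73  62   5   4  43  96 112] 90.04402130237192
```

Stud axis (549.9, 202.5), top z 96.4, hex top z 73.2: both views agree with the text. The hole yaw is 131.8° and the slots sit at 19.5° mod 60, so aligned turns are −7.7, −67.7, −127.7 and −187.7°. I'll grip the nut with tool yaw 169.5°.

Emit:
servo_tool(
  plan=[
    [0,0.07,-1,-7,0],
    [0,0.07,-2,-14,0],
    [0,0.07,-3,-19.8,0],
    [0,0.07,-5.5,-19.8,0],
    [0,0.07,-8,-19.8,0],
    [0,0.07,-8.7,-19.8,0],
    [0,0.07,-8.7,-19.8,0],
  ],
)

```text
clock: 3.33
tool_pos: [549.7, 202.1, 62.4]
tcp_rot: [[-0.983, 0.183, -0.002], [0.183, 0.983, -0.001], [0.002, -0.001, -1.0]]
ft_force: [-0.7, -0.1, -0.6]
finger_gap: 1.0
```

```bash
python3 - <<'E'
from h import *
np.set_printoptions(precision=3,suppress=True)
cap('wrist','w3');o=r.observe(); print(o['clock'],o['tool_pos'],o['torque'],o['ft_force'],np.degrees(np.arctan2(o['tcp_rot'][1,0],o['tcp_rot'][0,0])))
E
```

```text
3.3833 [550.621 202.426  64.244] [ 0.008 -0.049 -0.039] [ 0.577 -0.271  1.211] 169.43756857677687
```

View pics/w3.png

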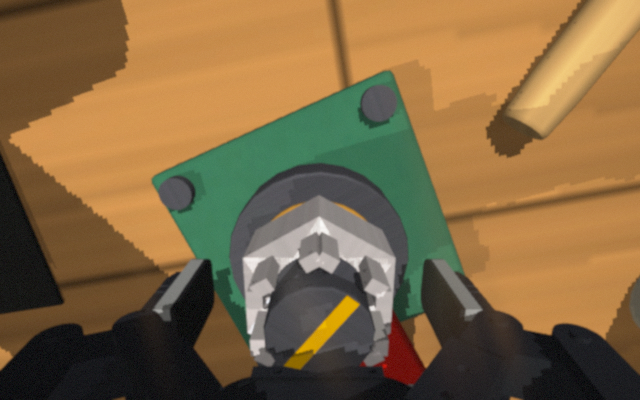

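The nut's flats stand vertical in the picture, at about columns 245 and 393, midway between the fingers at 208 and 425. Closing.

Emit:
servo_tool(
  plan=[
    [0,0,0,0,255],
    [0,0,0,0,255],
    [0,0,0,0,255],
    [0,0,0,0,255],
    [0,0,0,0,255],
    [0,0,0,0,255],
    [0,0,0,0,255],
    [0,0,0,0,255],
  ],
  grip_force=40,
)

```text
clock: 4.05
tool_pos: [551.3, 202.4, 65.7]
tcp_rot: [[-0.983, 0.183, 0.003], [0.183, 0.983, 0.001], [-0.003, 0.001, -1.0]]
ft_force: [-1.4, -1.2, 5.9]
finger_gap: 0.645
```

```bash
cat > st.py <<'E'
from h import *
np.set_printoptions(precision=3,suppress=True)
o=r.observe(); print(o['clock'],o['tool_pos'],'T',o['torque'],'F',o['ft_force'],'gap',round(o['finger_gap'],3),'yaw',round(np.degrees(np.arctan2(o['tcp_rot'][1,0],o['tcp_rot'][0,0])),2),'q6',round(o['joints'][5],3),'tau6',round(o['tau'][5],3))
E
python3 st.py
```

```text
4.05 [551.302 202.449  65.686] T [-0.198  0.308  0.012] F [-1.356 -1.173  5.902] gap 0.645 yaw 169.44 q6 -1.097 tau6 0.004
```

Emit:
servo_tool(
  plan=[
    [0,0,0.2,0,255],
    [0,0,0.2,0,255],
  ],
)

```text
clock: 4.22
tool_pos: [551.2, 202.4, 65.8]
tcp_rot: [[-0.983, 0.183, 0.003], [0.183, 0.983, 0.001], [-0.003, 0.001, -1.0]]
ft_force: [6.0, 1.7, -4.1]
finger_gap: 0.646
```

```bash
python3 st.py
```

```text
4.2167 [551.233 202.423  65.824] T [ 0.119 -0.903  0.041] F [ 5.978  1.745 -4.136] gap 0.646 yaw 169.44 q6 -1.097 tau6 0.014
```

Emit:
servo_tool(
  plan=[
    [0,0,-0.1,-5,255],
    [0,0,-0.12,-10,255],
    [0,0,-0.13,-15,255],
    [0,0,-0.13,-20,255],
  ],
)

```text
clock: 4.55
tool_pos: [551.2, 202.3, 65.5]
tcp_rot: [[-0.859, 0.512, 0.003], [0.512, 0.859, 0.0], [-0.002, 0.002, -1.0]]
ft_force: [0.5, -0.9, 2.2]
finger_gap: 0.649
```

```bash
python3 st.py
```

```text
4.55 [551.218 202.325  65.497] T [-0.199 -0.241  0.006] F [ 0.477 -0.878  2.224] gap 0.649 yaw 149.2 q6 -0.744 tau6 -1.344
```

Emit:
servo_tool(
  plan=[
    [0,0,0,-5,255],
    [0,0,-0.01,-10,255],
    [0,0,-0.02,-15,255],
    [0,0,-0.02,-20,255],
  ],
)

```text
clock: 4.88
tool_pos: [551.1, 202.2, 65.3]
tcp_rot: [[-0.632, 0.775, 0.003], [0.775, 0.632, 0.0], [-0.002, 0.002, -1.0]]
ft_force: [0.0, -1.0, 2.4]
finger_gap: 0.643
```

```bash
python3 st.py
```

```text
4.8833 [551.108 202.217  65.262] T [-0.314 -0.107  0.016] F [ 0.027 -1.005  2.403] gap 0.643 yaw 129.2 q6 -0.395 tau6 -1.344
```

Emit:
servo_tool(
  plan=[
    [0,0,0,-5,255],
    [0,0,-0.01,-10,255],
    [0,0,-0.02,-15,255],
    [0,0,-0.02,-20,255],
  ],
)

```text
clock: 5.22
tool_pos: [551.0, 202.1, 65.0]
tcp_rot: [[-0.329, 0.944, 0.002], [0.944, 0.329, -0.0], [-0.001, 0.002, -1.0]]
ft_force: [0.6, -1.4, 1.5]
finger_gap: 0.642
```

```bash
python3 st.py
```

```text
5.2167 [551.023 202.126  65.044] T [-0.386 -0.014  0.025] F [ 0.643 -1.414  1.515] gap 0.642 yaw 109.19 q6 -0.046 tau6 -1.344
```

Emit:
servo_tool(
  plan=[
    [0,0,0,-4,255],
    [0,0,-0.01,-7.7,255],
    [0,0,-0.01,-7.7,255],
  ],
)

```text
clock: 5.47
tool_pos: [551.0, 202.1, 64.9]
tcp_rot: [[-0.201, 0.98, 0.002], [0.98, 0.201, -0.0], [-0.001, 0.002, -1.0]]
ft_force: [-0.2, -1.2, 5.4]
finger_gap: 0.644
```

```bash
python3 st.py
```

```text
5.4667 [550.958 202.14   64.908] T [-0.394  0.09  -0.026] F [-0.209 -1.219  5.355] gap 0.644 yaw 101.61 q6 0.087 tau6 0.884
```

Emit:
servo_tool(
  plan=[
    [0,0,0,-5,255],
    [0,0,-0.01,-10,255],
  ],
)

```text
clock: 5.63
tool_pos: [550.9, 202.1, 64.8]
tcp_rot: [[-0.029, 1.0, 0.002], [1.0, 0.029, -0.0], [-0.0, 0.002, -1.0]]
ft_force: [-0.6, -2.7, 4.1]
finger_gap: 0.645
```

```bash
python3 st.py
```

```text
5.6333 [550.904 202.134  64.782] T [-0.494  0.294  0.058] F [-0.62  -2.668  4.105] gap 0.645 yaw 91.65 q6 0.26 tau6 -1.52
```

Emit:
servo_tool(
  plan=[
    [0,0,0,-5,255],
    [0,0,-0.01,-10,255],
  ],
)

```text
clock: 5.8
tool_pos: [550.9, 202.1, 64.7]
tcp_rot: [[0.146, 0.989, 0.002], [0.989, -0.146, -0.0], [0.0, 0.002, -1.0]]
ft_force: [-0.7, -3.0, 5.5]
finger_gap: 0.647
```

```bash
python3 st.py
```

```text
5.8 [550.853 202.144  64.668] T [-0.452  0.28   0.025] F [-0.665 -3.032  5.54 ] gap 0.647 yaw 81.63 q6 0.435 tau6 -1.346
```

Emit:
servo_tool(
  plan=[
    [0,0,0,-5,255],
    [0,0,-0.01,-10,255],
  ],
)

```text
clock: 5.97
tool_pos: [550.8, 202.2, 64.5]
tcp_rot: [[0.315, 0.949, 0.002], [0.949, -0.315, -0.0], [0.0, 0.002, -1.0]]
ft_force: [-1.0, -2.6, 5.6]
finger_gap: 0.641
```

```bash
python3 st.py
```

```text
5.9667 [550.781 202.164  64.538] T [-0.385  0.247  0.043] F [-0.985 -2.569  5.63 ] gap 0.641 yaw 71.63 q6 0.61 tau6 -1.345
```

Emit:
servo_tool(
  plan=[
    [0,0,0,-5,255],
    [0,0,-0.01,-10,255],
  ],
)

```text
clock: 6.13
tool_pos: [550.7, 202.2, 64.4]
tcp_rot: [[0.475, 0.88, 0.001], [0.88, -0.475, -0.0], [0.0, 0.001, -1.0]]
ft_force: [-1.0, -3.2, 5.5]
finger_gap: 0.64
```

```bash
python3 st.py
```

```text
6.1333 [550.731 202.177  64.425] T [-0.419  0.317  0.028] F [-1.019 -3.207  5.52 ] gap 0.64 yaw 61.63 q6 0.784 tau6 -1.329
```

Emit:
servo_tool(
  plan=[
    [0,0,0,-5,255],
    [0,0,-0.01,-10,255],
  ],
)

```text
clock: 6.3
tool_pos: [550.6, 202.2, 64.3]
tcp_rot: [[0.621, 0.784, 0.001], [0.784, -0.621, -0.0], [0.001, 0.001, -1.0]]
ft_force: [-1.4, -1.5, 5.8]
finger_gap: 0.649
```

```bash
python3 st.py
```

```text
6.3 [550.64  202.212  64.303] T [-0.411  0.384  0.099] F [-1.442 -1.469  5.825] gap 0.649 yaw 51.64 q6 0.959 tau6 -1.278
```

Emit:
servo_tool(
  plan=[
    [0,0,0,-5,255],
    [0,0,-0.01,-10,255],
  ],
)

```text
clock: 6.47
tool_pos: [550.6, 202.2, 64.2]
tcp_rot: [[0.747, 0.665, 0.001], [0.665, -0.747, -0.0], [0.001, 0.001, -1.0]]
ft_force: [-2.7, -2.0, 5.8]
finger_gap: 0.648
```

```bash
python3 st.py
```

```text
6.4667 [550.635 202.248  64.222] T [-0.428  0.363  0.206] F [-2.727 -2.04   5.752] gap 0.648 yaw 41.65 q6 1.133 tau6 -1.198
```

Emit:
servo_tool(
  plan=[
    [0,0,0,-5,255],
    [0,0,-0.01,-10,255],
  ],
)

```text
clock: 6.63
tool_pos: [550.6, 202.3, 64.1]
tcp_rot: [[0.851, 0.525, 0.001], [0.525, -0.851, -0.0], [0.001, 0.001, -1.0]]
ft_force: [-2.2, -1.9, 5.8]
finger_gap: 0.644
```

```bash
python3 st.py
```

```text
6.6333 [550.565 202.316  64.101] T [-0.384  0.44   0.315] F [-2.181 -1.917  5.782] gap 0.644 yaw 31.67 q6 1.308 tau6 -1.093
```

Emit:
servo_tool(
  plan=[
    [0,0,0,-5,255],
    [0,0,-0.01,-10,255],
  ],
)

```text
clock: 6.8
tool_pos: [550.6, 202.4, 64.0]
tcp_rot: [[0.929, 0.369, 0.001], [0.369, -0.929, -0.0], [0.001, 0.001, -1.0]]
ft_force: [-2.1, -0.8, 6.1]
finger_gap: 0.645
```

```bash
python3 st.py
```

```text
6.8 [550.558 202.366  64.042] T [-0.355  0.46   0.34 ] F [-2.115 -0.841  6.059] gap 0.645 yaw 21.68 q6 1.482 tau6 -0.963
```

Emit:
servo_tool(
  plan=[
    [0,0,0,-5,255],
    [0,0,-0.01,-10,255],
  ],
)

```text
clock: 6.97
tool_pos: [550.5, 202.4, 63.9]
tcp_rot: [[0.979, 0.203, 0.001], [0.203, -0.979, -0.0], [0.001, 0.0, -1.0]]
ft_force: [-2.3, -1.6, 5.5]
finger_gap: 0.649
```

```bash
python3 st.py
```

```text
6.9667 [550.528 202.421  63.934] T [-0.417  0.522  0.531] F [-2.35  -1.639  5.545] gap 0.649 yaw 11.7 q6 1.656 tau6 -0.813
```

I batched these moves and went past the mark. Torque rose from 0.03 N m at −108° to 0.18 at −128° and about 0.55 at −158°. Contact was near −97°, so the first firm aligned slot was −127.7°. I'm backing off 30° to that slot, and from here on I'll take one move at a time.

Emit:
servo_tool(
  plan=[
    [0,0,0.01,5,255],
    [0,0,0.01,10,255],
    [0,0,0.02,15,255],
    [0,0,0.03,20,255],
    [0,0,0.03,25,255],
    [0,0,0.03,30,255],
    [0,0,0.03,30,255],
  ],
)

```text
clock: 7.55
tool_pos: [550.6, 202.3, 64.2]
tcp_rot: [[0.741, 0.671, 0.001], [0.671, -0.741, -0.0], [0.001, 0.001, -1.0]]
ft_force: [-2.4, -1.4, 5.4]
finger_gap: 0.646
```

```bash
python3 st.py
```

```text
7.55 [550.593 202.251  64.209] T [-0.475  0.327  0.141] F [-2.371 -1.445  5.442] gap 0.646 yaw 42.15 q6 1.124 tau6 -0.97
```

Emit:
servo_tool(
  plan=[
    [0,0,0,0,0],
    [0,0,0,0,0],
    [0,0,0,0,0],
    [0,0,0,0,0],
    [0,0,0,0,0],
    [0,0,3,0,0],
    [0,0,6,0,0],
    [0,0,9,0,0],
  ],
)

```text
clock: 8.22
tool_pos: [549.9, 202.2, 153.5]
tcp_rot: [[0.746, 0.666, -0.001], [0.666, -0.746, -0.0], [-0.001, -0.001, -1.0]]
ft_force: [1.0, -0.4, 0.8]
finger_gap: 0.998
```

```bash
python3 st.py; cat > ana.py <<'E'
from h import *
import sys
def ana(f):
    P=cloud(f);h=P[...,2]; c=np.array([549.9,202.5]); rel=P[...,:2]-c; R=np.hypot(*np.moveaxis(rel,-1,0))
    p=load(f)[0]; hsv=cv2.cvtColor(p,cv2.COLOR_RGB2HSV)
    y=(hsv[...,0]>18)&(hsv[...,0]<32)&(hsv[...,1]>150)&(h>88)&(R<20)
    q=P[y]; cc=q.mean(0); v=np.linalg.svd(q[:,:2]-cc[:2])[2][0]; print(f,'line',y.sum(),cc,np.degrees(np.arctan2(v[1],v[0])))
    top=(h>93)&(h<100)&(R<28); print('stud',cv2.minEnclosingCircle(P[top][:,:2].astype(np.float32)),np.median(h[top]))
    m=(h>64)&(h<78)&(R<36)&(R>24); print('hex top',m.sum(),np.median(h[m]))
    q=rel[m]; th=np.arctan2(q[:,1],q[:,0]); rr=np.hypot(q[:,0],q[:,1]); b=[]
    for a in np.arange(0,60,.5):
        d=(th-np.radians(a)+np.pi/6)%(np.pi/3)-np.pi/6; b.append((np.mean(np.clip(rr*np.cos(d)-28,0,None)**2),a))
    b.sort(); print(b[:3])
E
python3 - <<'E'
from ana import *
cap('wrist','w4'); ana('w4')
p=load('w4')[0]; cv2.imwrite('pics/w4z.png',cv2.resize(p[140:330,200:440],None,fx=3,fy=3,interpolation=cv2.INTER_CUBIC)[:,:,::-1])
E
```

```text
8.2167 [549.851 202.24  153.527] T [ 0.049 -0.031  0.064] F [ 1.009 -0.373  0.767] gap 0.998 yaw 41.76 q6 1.131 tau6 0.0
w4 line 545 [550.36548328 202.14859625  96.97070154] -48.006118528717025
stud ((550.9076538085938, 202.29913330078125), 17.953981399536133) 96.3555225636762
hex top 1552 71.6941213689171
[(np.float64(0.057417800040001646), np.float64(12.0)), (np.float64(0.05866408750196769), np.float64(12.5)), (np.float64(0.05879017838193518), np.float64(11.5))]
```

View pics/w4z.png

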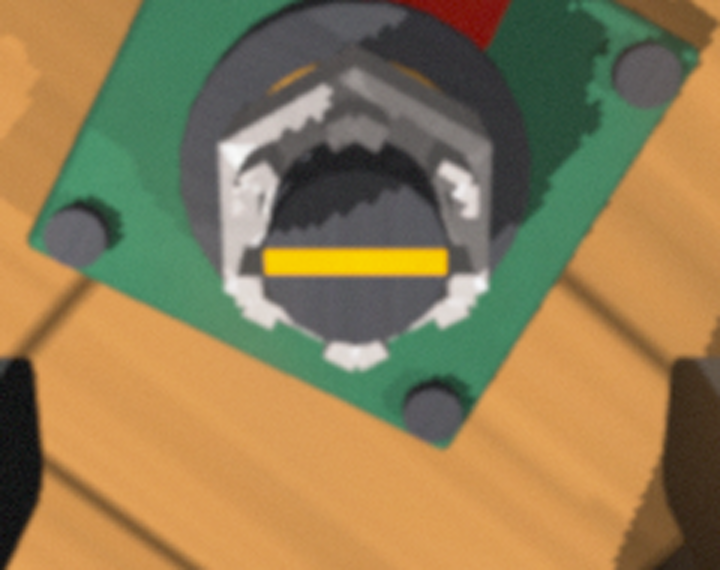

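The slot is in line with the yellow line (nut slots 12.0°, hole 11.9° mod 60). The hex top has dropped 1.5 mm, as expected. Next is the rack, with tool yaw about 185.8°.

Emit:
servo_tool(
  plan=[
    [0,-3,1,7,0],
    [-0.5,-6,2,14,0],
    [-1,-9,3,21,0],
    [-1.5,-12,4,28,0],
    [-2,-16,5,35,0],
    [-2.5,-20,6,42,0],
    [-3,-24,6,49,0],
    [-3.5,-27,6,56,0],
  ],
)

```text
clock: 8.93
tool_pos: [515.8, -66.0, 213.8]
tcp_rot: [[-0.106, 0.994, 0.002], [0.994, 0.106, -0.0], [-0.001, 0.002, -1.0]]
ft_force: [-0.9, -0.5, -0.7]
finger_gap: 1.0
```

Emit:
servo_tool(
  plan=[
    [-0.2,-2,0,7,0],
    [-0.4,-4,0,14,0],
    [-0.6,-6,0,21,0],
    [-0.8,-8,0,28,0],
    [-1,-9,0,35,0],
    [-1,-10,0,42,0],
    [-1,-10.5,0,49,0],
    [-1,-10.5,0,56,0],
  ],
)

```text
clock: 9.6
tool_pos: [505.8, -170.3, 212.6]
tcp_rot: [[-0.883, 0.469, -0.0], [0.469, 0.883, -0.0], [-0.0, -0.0, -1.0]]
ft_force: [0.6, -0.2, -0.5]
finger_gap: 1.005
```

Emit:
servo_tool(
  plan=[
    [0,0,0,7,0],
    [0,0,0,14,0],
    [0,0,0,21,0],
    [0,0,0,28,0],
    [0,0,0,32,0],
    [0,0,0,32,0],
  ],
)

```text
clock: 10.1
tool_pos: [505.9, -169.2, 212.7]
tcp_rot: [[-0.998, -0.068, -0.0], [-0.068, 0.998, 0.0], [0.0, 0.0, -1.0]]
ft_force: [1.0, 0.7, 0.8]
finger_gap: 1.0
```

```bash
python3 st.py; python3 -c "
from h import *
cap('wrist','w5')"
```

```text
10.1 [ 505.947 -169.227  212.722] T [ 0.051 -0.017  0.008] F [1.015 0.672 0.826] gap 1.0 yaw -176.11 q6 -2.031 tau6 -1.116
```

View pics/w5.png

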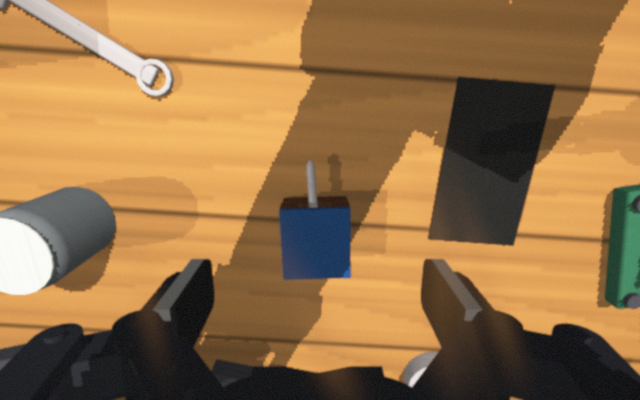

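The shank runs from (313,205) at the rack's edge to its tip at (309,163), with the blue roof below it. I'll go down for a closer second view.

Emit:
servo_tool(
  plan=[
    [-0.5,0,-3,0,0],
    [-1,0,-6,0,0],
    [-1,0,-8,0,0],
    [-1,0,-8,0,0],
    [-1,0,-8,0,0],
  ],
)

```text
clock: 10.57
tool_pos: [495.6, -169.1, 132.5]
tcp_rot: [[-0.998, -0.064, -0.002], [-0.064, 0.998, 0.001], [0.002, 0.001, -1.0]]
ft_force: [-0.1, 0.1, 0.5]
finger_gap: 1.004
```

```bash
python3 st.py; python3 - <<'E'
from h import *
cap('wrist','w6')
p=load('w6')[0]; cv2.imwrite('pics/w6z.png',cv2.resize(p[120:320,200:440],None,fx=3,fy=3,interpolation=cv2.INTER_CUBIC)[:,:,::-1])
for f in('w5','w6'):
    P=cloud(f);h=P[...,2]
    m=(h>20)&(h<36)&(P[...,0]<527)&(P[...,0]>480)&(abs(P[...,1]+172)<25)
    q=P[m]; print(f,m.sum(),q.min(0),q.max(0),'crest z',np.percentile(q[:,2],[50,90]))
    k=np.polyfit(q[:,0],q[:,1],1); print(k,np.degrees(np.arctan(k[0])),[np.polyval(k,x) for x in(495,510)])
    b=(h>38)&(h<47)&(abs(P[...,0]-567)<45)&(abs(P[...,1]+166)<45); print(cv2.minAreaRect(P[b][:,:2].astype(np.float32)),np.median(h[b]))
    # triangulation of tip/edge pixel for view
E
```

```text
10.5667 [ 495.606 -169.051  132.498] T [ 0.025 -0.009  0.05 ] F [-0.079  0.079  0.524] gap 1.004 yaw -176.35 q6 -2.034 tau6 0.021
w5 328 [ 490.84849608 -179.30496753   22.28133921] [ 526.75566746 -168.8533229    29.17840538] crest z [26.689675   28.02314907]
[ 1.25274127e-01 -2.37889823e+02] 7.140480536928178 [np.float64(-175.8791303950267), np.float64(-174.00001848319636)]
((565.437744140625, -166.56288146972656), (71.07793426513672, 63.589317321777344), 5.472864151000977) 42.251028797394355
w6 542 [ 490.84830996 -179.71693276   22.12258839] [ 526.98490148 -168.56339473   29.54924327] crest z [26.77531461 27.99174696]
[ 1.26571140e-01 -2.38608558e+02] 7.213633897061687 [np.float64(-175.95584371334536), np.float64(-174.05727661807734)]
((565.0972290039062, -166.62574768066406), (71.35010528564453, 63.98820495605469), 5.61576509475708) 42.28107141730891
```

View pics/w6z.png

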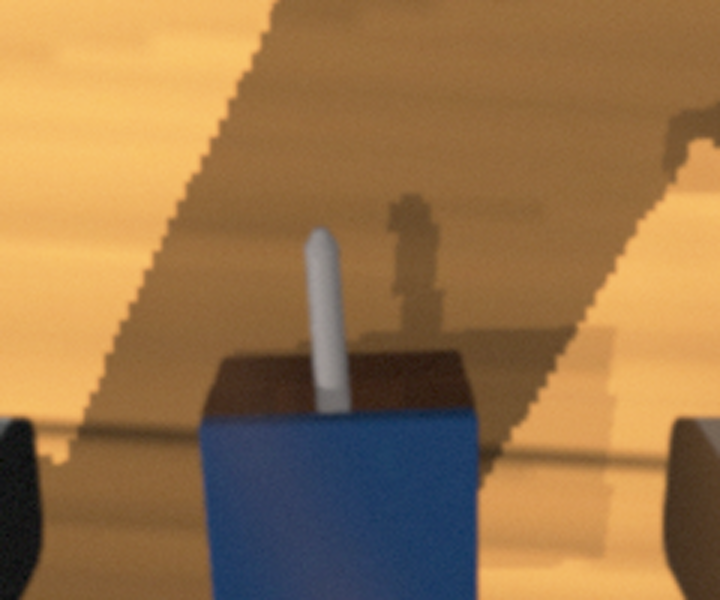

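Shank axis: z ≈ 25 (crest 29), tip x ≈ 491, yaw 7.2°, in agreement over both views. I'll grasp at (507, −174.4) with TCP z 35.

Emit:
servo_tool(
  plan=[
    [0.6,-0.3,-3,3.5,0],
    [1.14,-0.53,-6,3.5,0],
    [1.14,-0.53,-8.8,3.5,0],
    [1.14,-0.53,-9.75,3.5,0],
    [1.14,-0.53,-9.75,3.5,0],
    [1.14,-0.53,-9.75,3.5,0],
  ],
)

```text
clock: 11.12
tool_pos: [508.4, -174.9, 37.4]
tcp_rot: [[-0.992, -0.126, 0.002], [-0.126, 0.992, -0.001], [-0.002, -0.001, -1.0]]
ft_force: [0.2, 0.0, -0.4]
finger_gap: 1.002
```

```bash
python3 st.py; python3 - <<'E'
from h import *
cap('wrist','w7')
E
```

```text
11.1167 [ 508.396 -174.919   37.352] T [-0.004 -0.013 -0.024] F [ 0.207  0.017 -0.377] gap 1.002 yaw -172.77 q6 -2.097 tau6 0.007
```

View pics/w7.png

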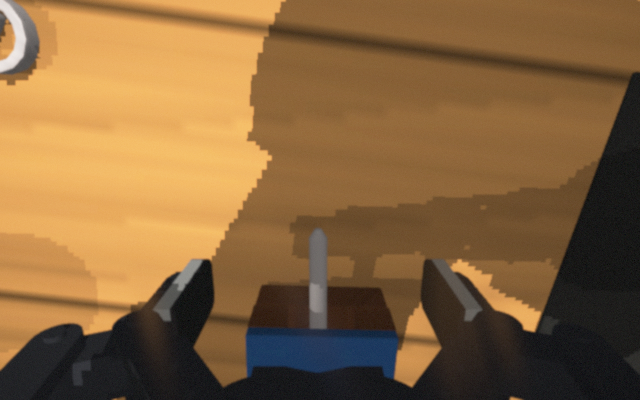

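The shank stands upright at column 317, centred between the fingers (208 and 425). Closing, 1.5 mm lower.

Emit:
servo_tool(
  plan=[
    [0,0,-0.15,0,255],
    [0,0,-0.15,0,255],
    [0,0,-0.15,0,255],
    [0,0,-0.15,0,255],
    [0,0,-0.15,0,255],
    [0,0,-0.15,0,255],
    [0,0,-0.15,0,255],
    [0,0,-0.15,0,255],
  ],
  grip_force=50,
)

```text
clock: 11.83
tool_pos: [507.4, -174.6, 34.0]
tcp_rot: [[-0.992, -0.126, 0.0], [-0.126, 0.992, 0.0], [-0.0, 0.0, -1.0]]
ft_force: [-0.3, -0.8, 0.7]
finger_gap: 0.061
```

Emit:
servo_tool(
  plan=[
    [0,0,0,0,255],
    [0,0,0,0,255],
  ],
)

```text
clock: 12.0
tool_pos: [507.4, -174.6, 34.0]
tcp_rot: [[-0.992, -0.126, 0.0], [-0.126, 0.992, 0.0], [-0.0, 0.0, -1.0]]
ft_force: [-1.1, 0.2, 0.4]
finger_gap: 0.06
```

```bash
python3 st.py; python3 - <<'E'
from h import *
cap('wrist','w8')
E
```

```text
12.0 [ 507.375 -174.574   33.951] T [ 0.034  0.013 -0.028] F [-1.068  0.193  0.389] gap 0.06 yaw -172.76 q6 -2.097 tau6 -0.007
```

View pics/w8.png

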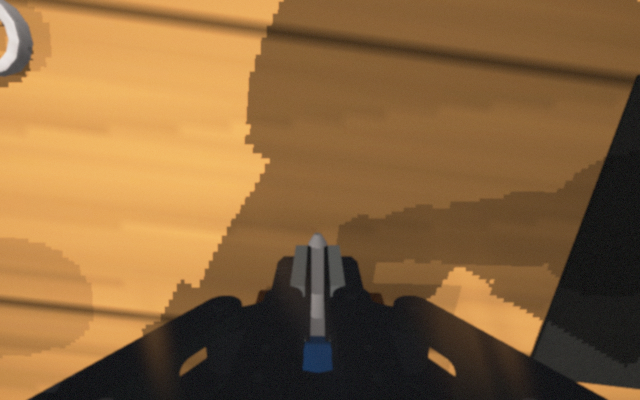

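Emit:
servo_tool(
  plan=[
    [-0.6,-0.06,0.05,0,255],
    [-1.6,-0.17,0.1,0,255],
    [-2.8,-0.3,0.1,0,255],
    [-4,-0.43,0.1,0,255],
    [-5.2,-0.56,0.1,0,255],
    [-6.4,-0.69,0.1,0,255],
    [-7.6,-0.82,0.1,0,255],
    [-8.4,-0.9,0.1,0,255],
  ],
)

```text
clock: 12.72
tool_pos: [421.9, -183.4, 34.5]
tcp_rot: [[-0.992, -0.126, -0.001], [-0.126, 0.992, 0.001], [0.001, 0.001, -1.0]]
ft_force: [0.2, -1.0, -0.2]
finger_gap: 0.066
```

Emit:
servo_tool(
  plan=[
    [0,0,1,0,255],
    [0,0,3,0,255],
    [0,0,4,0,255],
    [0,0,4,0,255],
  ],
)

```text
clock: 13.05
tool_pos: [425.3, -184.4, 78.2]
tcp_rot: [[-0.992, -0.126, 0.005], [-0.126, 0.992, -0.003], [-0.005, -0.003, -1.0]]
ft_force: [1.0, 0.4, -0.1]
finger_gap: 0.06
```

```bash
python3 st.py; python3 - <<'E'
from h import *
cap('wrist','w9'); cap('top','t9'); cap('scene','s9')
p=load('t9')[0];a=cv2.resize(p[140:290,270:440],None,fx=3,fy=3,interpolation=cv2.INTER_CUBIC)
p=load('s9')[0];b=cv2.resize(p[120:240,200:350],None,fx=3,fy=3,interpolation=cv2.INTER_CUBIC)
cv2.imwrite('pics/t9z.png',a[:,:,::-1]);cv2.imwrite('pics/s9z.png',b[:,:,::-1])
E
```

```text
13.05 [ 425.29  -184.376   78.197] T [-0.01   0.069  0.015] F [ 0.992  0.376 -0.143] gap 0.06 yaw -172.75 q6 -2.186 tau6 0.001
```

View pics/t9z.png

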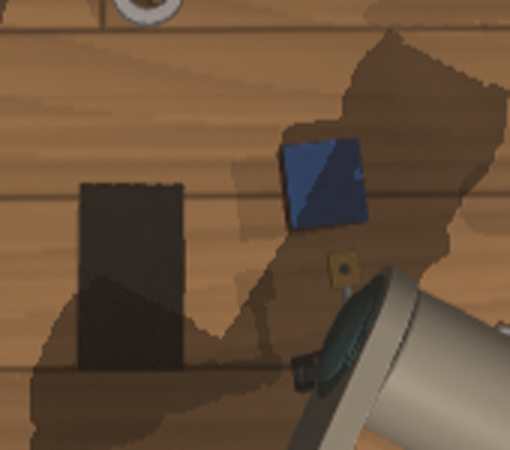

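View pics/s9z.png

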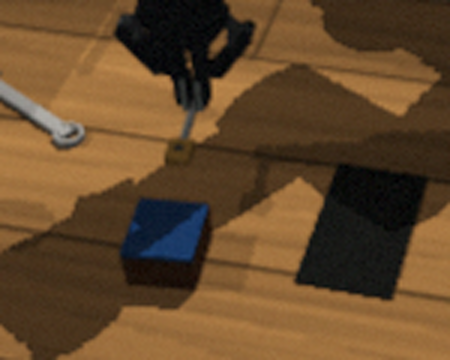

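The cotter is out and held, with the head clear of the rack at about (345,270) in the zoom. Next I check how level it hangs.

```bash
python3 - <<'E'
from h import *
np.set_printoptions(precision=1,suppress=True)
for f in('t9','s9'):
    P=cloud(f);h=P[...,2]
    m=(h>40)&(h<100)&(P[...,0]>475)&(P[...,0]<518)&(abs(P[...,1]+174)<25)
    q=P[m]; print(f,m.sum(),q.min(0),q.max(0),np.percentile(q[:,2],[10,50,90]))
    s=q[q[:,2]>np.percentile(q[:,2],30)]; k=np.linalg.lstsq(np.c_[s[:,:2],np.ones(len(s))],s[:,2],rcond=None)[0]; print(k)
E
```

```text
t9 125 [ 475.9 -186.5   65.6] [ 507.3 -162.4   76.9] [69.5 71.7 74.2]
[ 0.   0.  69.5]
s9 85 [ 475.3 -187.9   62. ] [ 510.3 -161.4   75.7] [66.  71.3 73.4]
[ 0.  -0.  60.5]
```

Emit:
servo_tool(
  plan=[
    [0.4,3,0,0,255],
    [0.8,6,0,0,255],
    [1.3,9,0,0,255],
    [1.8,12,0,0,255],
    [2.2,15,0,0,255],
    [2.5,17.1,0,0,255],
    [2.5,17.1,0,0,255],
    [2.5,17.1,-1,0,255],
  ],
)

```text
clock: 13.87
tool_pos: [449.2, -11.8, 65.4]
tcp_rot: [[-0.992, -0.129, 0.002], [-0.129, 0.992, -0.0], [-0.002, -0.001, -1.0]]
ft_force: [-0.9, -0.1, -0.4]
finger_gap: 0.061
```

Emit:
servo_tool(
  plan=[
    [0,0,-2,0,255],
    [0,0,-3.5,0,255],
    [0,0,-4.3,0,255],
    [0,0,-4.7,0,255],
    [0,0,-4.9,0,255],
    [0,0,-4.9,0,255],
  ],
)

```text
clock: 14.37
tool_pos: [447.5, -13.4, 17.6]
tcp_rot: [[-0.992, -0.125, -0.004], [-0.125, 0.992, -0.0], [0.004, 0.0, -1.0]]
ft_force: [-15.8, -0.5, 24.1]
finger_gap: 0.063
```

```bash
python3 st.py; python3 - <<'E'
from h import *
cap('scene','s10')
p=load('s10')[0];b=cv2.resize(p[150:240,260:380],None,fx=4,fy=4,interpolation=cv2.INTER_CUBIC)
cv2.imwrite('pics/s10z.png',b[:,:,::-1])
E
```

```text
14.3667 [447.494 -13.426  17.554] T [-0.032  2.758 -0.009] F [-15.795  -0.456  24.083] gap 0.063 yaw -172.8 q6 -1.808 tau6 0.037
```

View pics/s10z.png

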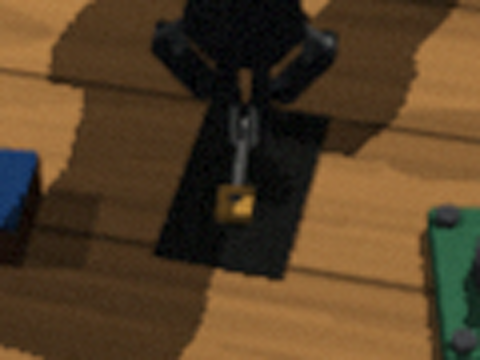

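It's lying on the mat with the head at (238,203) in the zoom, but pressing with 24 N. I ease up, then open.

Emit:
servo_tool(
  plan=[
    [0,0,0.15,0,255],
    [0,0,0.2,0,255],
  ],
)

```text
clock: 14.58
tool_pos: [448.5, -13.3, 18.2]
tcp_rot: [[-0.992, -0.125, 0.001], [-0.125, 0.992, -0.0], [-0.001, -0.0, -1.0]]
ft_force: [0.6, -1.7, 0.9]
finger_gap: 0.06
```

Emit:
servo_tool(
  plan=[
    [0,0,0,0,180],
    [0,0,0,0,120],
    [0,0,0.2,0,60],
    [0,0,0.5,0,0],
    [0,0,1,0,0],
    [0,0,3,0,0],
    [0,0,6,0,0],
    [0,0,8,0,0],
  ],
)

```text
clock: 15.25
tool_pos: [448.8, -12.6, 100.4]
tcp_rot: [[-0.992, -0.126, 0.002], [-0.126, 0.992, -0.0], [-0.002, -0.0, -1.0]]
ft_force: [1.0, -0.8, 0.4]
finger_gap: 1.0
```

Emit:
servo_tool(
  plan=[
    [0,0,0,0,0],
    [0,0,0,0,0],
  ],
)

```text
clock: 15.42
tool_pos: [449.2, -12.6, 99.3]
tcp_rot: [[-0.992, -0.126, 0.003], [-0.126, 0.992, -0.0], [-0.003, -0.001, -1.0]]
ft_force: [0.5, 0.5, -1.2]
finger_gap: 1.003
```

```bash
python3 st.py; cat > cot.py <<'E'
from h import *
def cot(f,zmin,cx,cy,R=70,zmax=60):
    P=cloud(f);h=P[...,2]; p=load(f)[0]
    m=(h>zmin)&(h<zmax)&(np.hypot(P[...,0]-cx,P[...,1]-cy)<R); q=P[m]
    return m,q
E
python3 - <<'E'
from h import *
np.set_printoptions(precision=1,suppress=True)
cap('wrist','w11')
p=load('w11')[0]; cv2.imwrite('pics/w11.png',p[:,:,::-1])
E
```

```text
15.4167 [449.175 -12.603  99.332] T [-0.009  0.015  0.007] F [ 0.55   0.511 -1.244] gap 1.003 yaw -172.75 q6 -1.808 tau6 -0.0
```

View pics/w11.png

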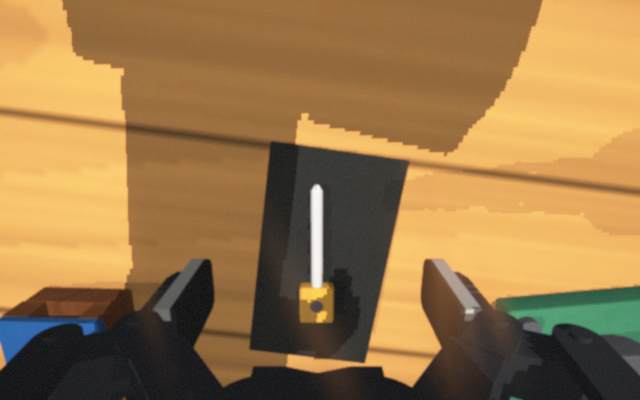

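The cotter lies flat on the mat, upright in the picture: tip (316,186), head at rows 282 to 323 centred at about (316,302).

```bash
cat > cot.py <<'E'
from h import *
def cot(f,cx=500,cy=-6):
    P=cloud(f);h=P[...,2]; p=load(f)[0].astype(int)
    near=(np.hypot(P[...,0]-cx,P[...,1]-cy)<80)
    br=near&(h>9)&(p[...,0]-p[...,2]>60)
    sh=near&(h>8)&(p.min(2)>120)&(p.max(2)-p.min(2)<60)
    q=P[sh]; s=P[br]; s=s[s[:,2]>np.median(s[:,2])-1.5]; print(f,'shank n',sh.sum(),q.min(0),q.max(0),'z90',np.percentile(q[:,2],90))
    k=np.polyfit(q[:,0],q[:,1],1); print('yaw shank',np.degrees(np.arctan(k[0])),'y at 520',np.polyval(k,520))
    print('head n',br.sum(),s.mean(0),'rect',cv2.minAreaRect(s[:,:2].astype(np.float32)),'ztop',np.median(s[:,2]))
E
python3 -c "
from cot import *
np.set_printoptions(precision=1,suppress=True)
cot('w11')"
```

```text
w11 shank n 1898 [430.5 -18.3   8. ] [504.3  34.9 137.5] z90 130.981255676476
yaw shank -30.053691305542138 y at 520 -32.93319309075076
head n 1855 [481.4   4.7  64.2] rect ((467.4046325683594, 3.2372207641601562), (107.87076568603516, 97.58912658691406), 32.932125091552734) ztop 14.203608730049083
```

Fingers are contaminating the cloud, so I'm limiting heights to below 20 mm.

```bash
sed -i 's/near=(np.hypot/near=(h<20)\&(abs(P[...,1]-cy)<30)\&(np.hypot/' cot.py; python3 -c "
from cot import *
np.set_printoptions(precision=1,suppress=True)
cot('w11')"
```

```text
w11 shank n 1192 [432.3 -18.3   8. ] [504.3  -2.6  14. ] z90 12.159868397248896
yaw shank 7.12554942113318 y at 520 -4.16886080005942
head n 1104 [516.3  -4.5  13.4] rect ((516.7091674804688, -4.374636650085449), (28.068708419799805, 23.338674545288086), 6.521993637084961) ztop 13.391630672893967
```

Emit:
servo_tool(
  plan=[
    [2,0.3,0,0,0],
    [5,0.7,0,0,0],
    [7,0.9,0,0,0],
    [7,0.9,0,0,0],
    [7,0.9,0,0,0],
  ],
)

```text
clock: 15.88
tool_pos: [517.8, -3.4, 96.0]
tcp_rot: [[-0.992, -0.126, -0.004], [-0.126, 0.992, 0.0], [0.003, 0.001, -1.0]]
ft_force: [-0.2, 0.6, -0.1]
finger_gap: 1.002
```

```bash
python3 st.py; python3 -c "
from cot import *
np.set_printoptions(precision=1,suppress=True)
cap('wrist','w12');cot('w12')"
```

```text
15.8833 [517.791  -3.381  96.027] T [-0.021  0.018  0.008] F [-0.223  0.581 -0.125] gap 1.002 yaw -172.73 q6 -1.775 tau6 0.024
w12 shank n 1550 [433.1 -18.5   8. ] [521.4  -0.7  16.1] z90 12.678744405180064
yaw shank 7.544114347396263 y at 520 -4.003635978065816
head n 1454 [516.7  -4.5  13.4] rect ((517.0101318359375, -4.541709899902344), (27.553293228149414, 23.8653564453125), 7.526276588439941) ztop 13.438284228717208
```

View pics/w12.png

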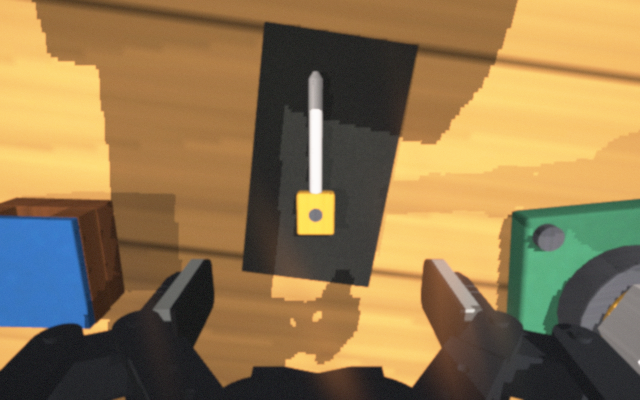

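Head centre (516.9, −4.5), top z 13.4, yaw 7.4°. Both wrist positions agree and match the mat height plus 10. Descending onto the head, 2 mm back of its centre.

Emit:
servo_tool(
  plan=[
    [0.11,-0.08,-3,0.2,0],
    [0.11,-0.08,-5.5,0.2,0],
    [0.11,-0.08,-7.2,0.2,0],
    [0.11,-0.08,-7.8,0.2,0],
    [0.11,-0.08,-7.8,0.2,0],
    [0.11,-0.08,-7.8,0.2,0],
  ],
)

```text
clock: 16.43
tool_pos: [519.3, -4.4, 20.5]
tcp_rot: [[-0.992, -0.13, 0.0], [-0.13, 0.992, 0.0], [-0.0, -0.0, -1.0]]
ft_force: [-0.1, 0.2, 0.2]
finger_gap: 1.003
```

```bash
python3 st.py; python3 -c "
from cot import *
cap('wrist','w13')"
```

```text
16.4333 [519.342  -4.408  20.504] T [ 0.026  0.01  -0.042] F [-0.121  0.22   0.183] gap 1.003 yaw -172.56 q6 -1.78 tau6 -0.001
```

View pics/w13.png

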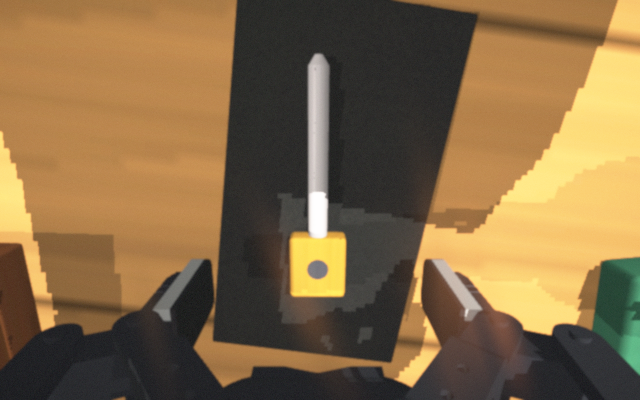

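The head at (318,265) is centred between the fingers. Closing.

Emit:
servo_tool(
  plan=[
    [0,0,-0.1,0,255],
    [0,0,-0.1,0,255],
    [0,0,-0.1,0,255],
    [0,0,-0.1,0,255],
    [0,0,-0.1,0,255],
    [0,0,-0.1,0,255],
    [0,0,-0.1,0,255],
    [0,0,-0.1,0,255],
  ],
  grip_force=60,
)

```text
clock: 17.15
tool_pos: [519.7, -4.3, 19.4]
tcp_rot: [[-0.992, -0.13, 0.001], [-0.13, 0.992, 0.0], [-0.001, -0.0, -1.0]]
ft_force: [-1.0, 0.1, 4.7]
finger_gap: 0.257
```

```bash
python3 st.py
```

```text
17.15 [519.739  -4.33   19.362] T [ 0.058  0.247 -0.003] F [-0.977  0.131  4.652] gap 0.257 yaw -172.55 q6 -1.78 tau6 -0.004
```

Emit:
servo_tool(
  plan=[
    [0,0,2,0,255],
    [0,0,5,0,255],
    [1,1,8,-7,255],
    [3,3,11,-14,255],
    [5,5,11,-21,255],
    [7,7,11,-28,255],
    [9,9,11,-35,255],
    [11,11,11,-42,255],
  ],
)

```text
clock: 17.82
tool_pos: [630.1, 106.7, 128.3]
tcp_rot: [[-0.82, 0.572, -0.001], [0.572, 0.82, -0.0], [0.0, -0.0, -1.0]]
ft_force: [1.3, -1.3, -0.4]
finger_gap: 0.257
```

Emit:
servo_tool(
  plan=[
    [0.6,0.1,0,-7,255],
    [0.6,0.1,0,-13.6,255],
    [0.6,0.1,0,-13.6,255],
    [0.6,0.1,0,-13.6,255],
  ],
)

```text
clock: 18.15
tool_pos: [635.2, 106.6, 128.1]
tcp_rot: [[-0.67, 0.743, -0.001], [0.743, 0.67, -0.0], [0.001, -0.001, -1.0]]
ft_force: [-0.4, -0.3, -1.5]
finger_gap: 0.254
```

```bash
python3 st.py; python3 -c "
from cot import *
cap('wrist','w14');cap('scene','s14');cap('top','t14')
p=load('t14')[0];cv2.imwrite('pics/t14z.png',cv2.resize(p[130:260,180:320],None,fx=4,fy=4,interpolation=cv2.INTER_CUBIC)[:,:,::-1])
p=load('s14')[0];cv2.imwrite('pics/s14z.png',cv2.resize(p[130:280,300:450],None,fx=4,fy=4,interpolation=cv2.INTER_CUBIC)[:,:,::-1])
"
```

```text
18.15 [635.165 106.592 128.14 ] T [ 0.006 -0.06  -0.018] F [-0.416 -0.266 -1.493] gap 0.254 yaw 132.04 q6 -0.625 tau6 0.411
```

View pics/w14.png

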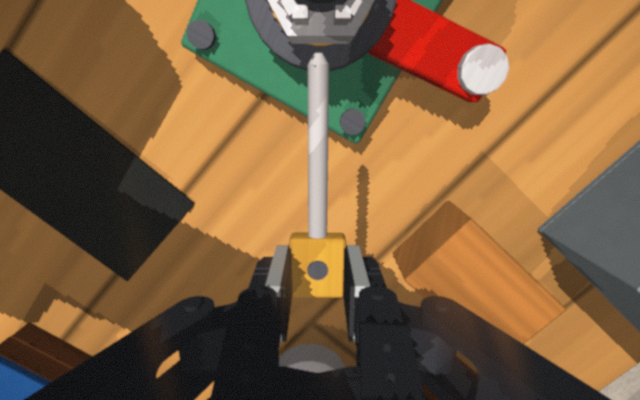

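View pics/s14z.png

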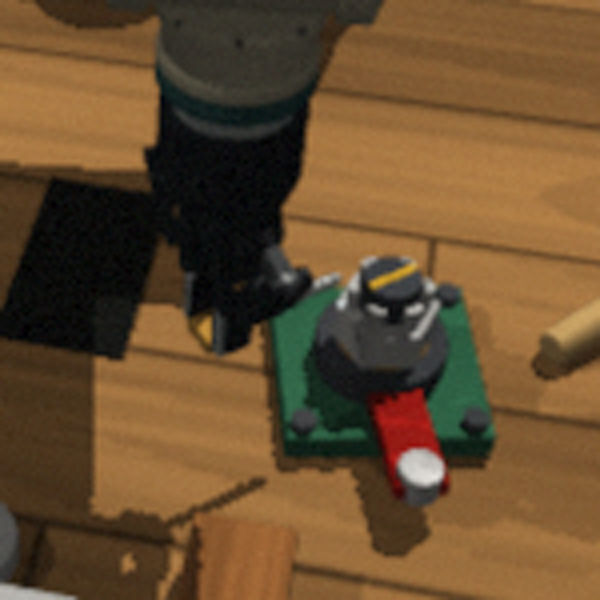

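View pics/t14z.png

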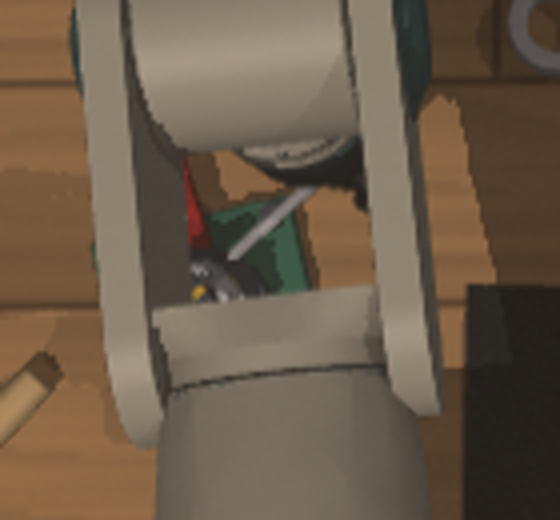

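The cotter is held by its head. In the wrist view the tip is at (318,55) and the head at (318,268). Now I measure the shank line.

```bash
cat > shank.py <<'E'
from h import *
np.set_printoptions(precision=2,suppress=True)
def shank(f):
    P=cloud(f);h=P[...,2];o=r.observe()
    t=o['tool_pos'];R=o['tcp_rot']
    q=(P-t)@R  # tool frame
    m=(q[...,0]>16)&(q[...,0]<100)&(abs(q[...,1])<12)&(q[...,2]<22)&(q[...,2]>-5)
    s=q[m]; ends=s[:,0].max()
    res=[]
    for a in range(18,84,8):
        k=s[(s[:,0]>=a)&(s[:,0]<a+8)]
        if len(k)>5: res.append((a+4,len(k),k[:,1].mean(),np.percentile(k[:,1],2),np.percentile(k[:,1],98),np.percentile(k[:,2],5)))
    for x in res: print('x %.0f n %d ymean %.2f [%.1f %.1f] crest depth %.2f'%x)
    A=np.array(res); print('tip x',ends,'yslope deg',np.degrees(np.polyfit(A[:-1,0],A[:-1,2],1)[0]),'zslope deg',np.degrees(np.polyfit(A[:-1,0],A[:-1,5],1)[0]))
    hd=(abs(q[...,0])<18)&(abs(q[...,1])<14)&(q[...,2]>2)&(q[...,2]<12);k=q[hd]; print('head top depth',np.median(k[:,2]),k[:,0].min(),k[:,0].max())
E
python3 -c "
from shank import *
shank('w14')"
```

```text
x 22 n 344 ymean -0.04 [-3.8 3.7] crest depth 7.45
x 30 n 357 ymean -0.10 [-3.8 3.6] crest depth 7.43
x 38 n 369 ymean -0.13 [-3.8 3.5] crest depth 7.63
x 46 n 399 ymean -0.29 [-4.1 3.5] crest depth 7.67
x 54 n 428 ymean -0.20 [-4.1 3.8] crest depth 7.77
x 62 n 439 ymean -0.15 [-4.1 3.7] crest depth 7.86
x 70 n 460 ymean -0.20 [-4.0 3.6] crest depth 7.95
x 78 n 482 ymean -0.22 [-4.0 3.5] crest depth 8.08
x 86 n 267 ymean -0.18 [-3.6 3.4] crest depth 8.36
tip x 87.82722448829324 yslope deg -0.14572155993204788 zslope deg 0.658858324317888
head top depth 6.728345908914344 -11.782203038543654 17.993078099397966
```

The shank axis is 0.15 mm off the tool line, about 11.8 mm below the TCP, tip at tool x = 88. I lower to hole height while still 40 mm out from the stud axis, then check.

Emit:
servo_tool(
  plan=[
    [0.04,0.04,-1.5,0,255],
    [0.04,0.04,-3,0,255],
    [0.04,0.04,-3.62,0,255],
    [0.04,0.04,-3.62,0,255],
    [0.04,0.04,-3.62,0,255],
    [0.04,0.04,-3.62,0,255],
  ],
)

```text
clock: 18.8
tool_pos: [636.3, 107.1, 93.9]
tcp_rot: [[-0.667, 0.745, 0.002], [0.745, 0.667, 0.0], [-0.001, 0.001, -1.0]]
ft_force: [-0.2, 0.0, -0.8]
finger_gap: 0.254
```

```bash
python3 st.py; python3 -c "
from shank import *
cap('wrist','w15');shank('w15')
P=cloud('w15');h=P[...,2];R=np.hypot(P[...,0]-550.3,P[...,1]-202.3)
m=(h>93)&(h<100)&(R<26); print('stud',m.sum(),cv2.minEnclosingCircle(P[m][:,:2].astype(np.float32)) if m.sum() else 0, np.median(h[m]))
o=r.observe();q=(P-o['tool_pos'])@o['tcp_rot']; print('stud y in tool', np.percentile(q[m][:,1],[0,100]),q[m][:,0].min(),q[m][:,0].max(), o['tool_pos'])
"
```

```text
18.8 [636.319 107.058  93.919] T [0.018 0.018 0.013] F [-0.217  0.01  -0.832] gap 0.254 yaw 131.87 q6 -0.621 tau6 -0.009
x 22 n 348 ymean -0.24 [-4.0 3.6] crest depth 6.78
x 30 n 357 ymean -0.24 [-3.9 3.5] crest depth 6.97
x 38 n 369 ymean -0.29 [-3.9 3.4] crest depth 7.00
x 46 n 403 ymean -0.45 [-4.3 3.3] crest depth 7.05
x 54 n 421 ymean -0.35 [-4.2 3.7] crest depth 7.28
x 62 n 452 ymean -0.27 [-4.2 3.6] crest depth 7.23
x 70 n 463 ymean -0.29 [-4.1 3.5] crest depth 7.45
x 78 n 475 ymean -0.29 [-4.1 3.4] crest depth 7.38
x 86 n 255 ymean -0.27 [-3.6 3.4] crest depth 8.08
tip x 87.73569776393593 yslope deg -0.037087902161832574 zslope deg 0.6444270437360283
head top depth 6.211884175479079 -12.231431583569972 17.969564804629712
stud 0 0 nan
  return _methods._mean(a, axis=axis, dtype=dtype,
  ret = ret.dtype.type(ret / rcount)
Traceback (most recent call last):
IndexError: index -1 is out of bounds for axis 0 with size 0
```

View pics/w15.png

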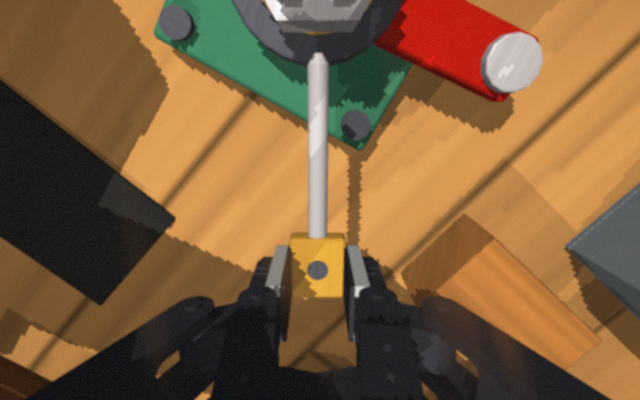

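Emit:
servo_tool(
  plan=[
    [0,0,0,0,255],
    [0,0,0,0,255],
    [0,0,0,0,255],
    [0,0,0,0,255],
  ],
)

```text
clock: 19.18
tool_pos: [635.9, 107.1, 92.9]
tcp_rot: [[-0.667, 0.745, 0.0], [0.745, 0.667, 0.0], [-0.0, 0.0, -1.0]]
ft_force: [0.7, -0.3, -0.5]
finger_gap: 0.254
```

```bash
python3 st.py; python3 -c "
from shank import *
cap('wrist','w16');shank('w16')
o=r.observe(); print(o['tool_pos'])"; python3 st.py
```

```text
19.1833 [635.919 107.09   92.916] T [ 0.013 -0.005 -0.034] F [ 0.655 -0.273 -0.522] gap 0.254 yaw 131.85 q6 -0.621 tau6 -0.001
x 22 n 347 ymean -0.12 [-3.9 3.7] crest depth 6.48
x 30 n 354 ymean -0.11 [-3.8 3.6] crest depth 6.69
x 38 n 375 ymean -0.18 [-3.8 3.5] crest depth 6.79
x 46 n 397 ymean -0.34 [-4.2 3.5] crest depth 7.00
x 54 n 425 ymean -0.23 [-4.1 3.8] crest depth 6.89
x 62 n 450 ymean -0.16 [-4.0 3.7] crest depth 7.15
x 70 n 460 ymean -0.17 [-4.0 3.7] crest depth 7.18
x 78 n 477 ymean -0.16 [-3.9 3.6] crest depth 7.42
x 86 n 248 ymean -0.18 [-3.6 3.2] crest depth 7.68
tip x 99.98480822200683 yslope deg -0.03439906902960654 zslope deg 0.849400629261499
head top depth 5.9674510931592355 -12.228539191848988 17.98609031741912
[635.89 107.08  92.83]
19.2333 [635.892 107.084  92.828] T [-0.038 -0.042 -0.018] F [-0.405 -0.071 -0.703] gap 0.261 yaw 131.85 q6 -0.621 tau6 -0.001
```

Settled: shank axis at z ≈ 81.3 after correcting the camera bias (stud top read 96.36 against 96), lateral error 0.2 mm. I lower 1.2 mm and ease in, watching the force.

Emit:
servo_tool(
  plan=[
    [-0.02,-0.02,-0.12,0,255],
    [-0.02,-0.02,-0.12,0,255],
    [-0.69,0.73,-0.12,0,255],
    [-1.35,1.47,-0.12,0,255],
    [-1.82,1.99,-0.12,0,255],
    [-1.82,1.99,-0.12,0,255],
    [-1.82,1.99,-0.12,0,255],
  ],
)

```text
clock: 19.82
tool_pos: [617.3, 127.7, 91.7]
tcp_rot: [[-0.668, 0.744, 0.0], [0.744, 0.668, 0.0], [-0.0, 0.0, -1.0]]
ft_force: [-0.1, -0.2, -0.7]
finger_gap: 0.258
```

```bash
python3 st.py; python3 -c "
from shank import *
cap('wrist','w17');cap('scene','s17')
p=load('s17')[0];cv2.imwrite('pics/s17z.png',cv2.resize(p[160:260,330:450],None,fx=5,fy=5,interpolation=cv2.INTER_CUBIC)[:,:,::-1])"
```

```text
19.8167 [617.283 127.667  91.699] T [0.013 0.005 0.016] F [-0.113 -0.165 -0.657] gap 0.258 yaw 131.91 q6 -0.586 tau6 0.039
```

View pics/w17.png

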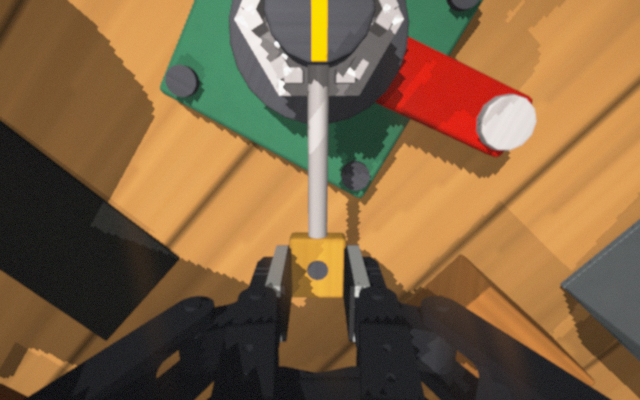

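View pics/s17z.png

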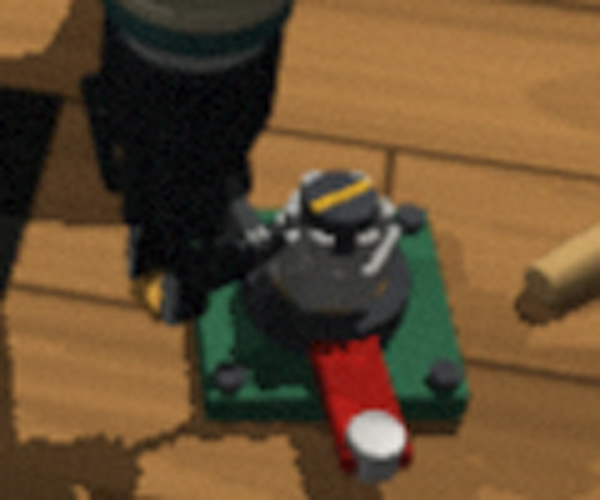

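The tip is already past the stud's near face with no force, and the shank (column 318) lies in line with the yellow line (319). Continuing.

Emit:
servo_tool(
  plan=[
    [-0.6,0.67,0,0,255],
    [-1.2,1.34,0,0,255],
    [-1.8,2.01,0,0,255],
    [-2.4,2.68,0,0,255],
    [-3,3.35,0,0,255],
    [-3.33,3.72,0,0,255],
    [-3.33,3.72,0,0,255],
  ],
)

```text
clock: 20.5
tool_pos: [583.6, 165.3, 91.6]
tcp_rot: [[-0.668, 0.744, -0.0], [0.744, 0.668, 0.0], [0.0, 0.0, -1.0]]
ft_force: [0.0, -0.1, -0.0]
finger_gap: 0.257
```

```bash
python3 st.py
```

```text
20.5 [583.564 165.329  91.598] T [ 0.069  0.027 -0.047] F [ 0.011 -0.095 -0.028] gap 0.257 yaw 131.93 q6 -0.517 tau6 0.121
```

Emit:
servo_tool(
  plan=[
    [-0.3,0.33,0,0,255],
    [-0.5,0.56,0,0,255],
    [-0.6,0.67,0,0,255],
    [-0.67,0.74,0,0,255],
    [-0.67,0.74,0,0,255],
  ],
)

```text
clock: 20.92
tool_pos: [577.6, 171.6, 91.5]
tcp_rot: [[-0.667, 0.745, 0.0], [0.745, 0.667, 0.0], [-0.0, 0.0, -1.0]]
ft_force: [-0.1, -0.3, -0.4]
finger_gap: 0.258
```

```bash
python3 st.py; python3 -c "
from shank import *
cap('wrist','w18')"
```

```text
20.9167 [577.627 171.55   91.487] T [-0.046  0.01  -0.021] F [-0.095 -0.347 -0.434] gap 0.258 yaw 131.84 q6 -0.503 tau6 0.023
```

View pics/w18.png

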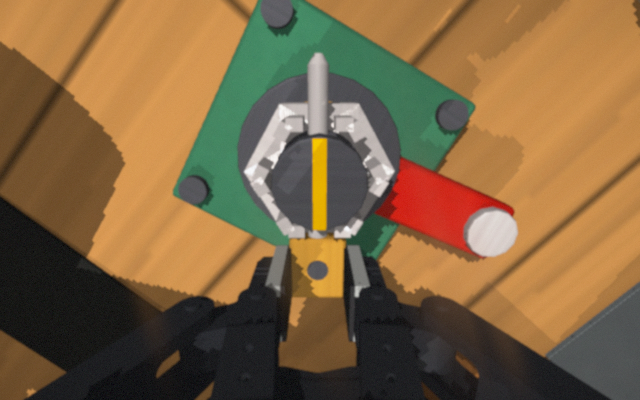

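The shank comes out on the far side, tip at (318,55), in line with the yellow line, and the head front is almost at the crown. A last small push.

Emit:
servo_tool(
  plan=[
    [-0.07,0.07,0,0,255],
    [-0.13,0.15,0,0,255],
    [-0.13,0.15,0,0,255],
    [-0.13,0.15,0,0,255],
  ],
)

```text
clock: 21.3
tool_pos: [576.4, 173.1, 91.5]
tcp_rot: [[-0.667, 0.745, 0.0], [0.745, 0.667, 0.0], [-0.0, 0.0, -1.0]]
ft_force: [0.3, 0.3, -0.7]
finger_gap: 0.256
```

```bash
python3 st.py
```

```text
21.3 [576.363 173.067  91.492] T [0.009 0.028 0.001] F [ 0.307  0.316 -0.729] gap 0.256 yaw 131.84 q6 -0.5 tau6 0.006
```

One more millimetre, to feel the stop.

Emit:
servo_tool(
  plan=[
    [-0.05,0.06,0,0,255],
    [-0.09,0.1,0,0,255],
    [-0.09,0.1,0,0,255],
    [-0.09,0.1,0,0,255],
  ],
)

```text
clock: 21.63
tool_pos: [576.0, 173.3, 91.6]
tcp_rot: [[-0.667, 0.745, 0.002], [0.745, 0.667, -0.001], [-0.002, 0.0, -1.0]]
ft_force: [4.0, -3.1, -1.3]
finger_gap: 0.258
```

```bash
python3 st.py
```

```text
21.6333 [576.029 173.341  91.584] T [-0.651 -0.589  0.051] F [ 4.    -3.053 -1.285] gap 0.258 yaw 131.82 q6 -0.498 tau6 0.033
```

Head home: 5 N stop, at the computed position. Opening and rising.

Emit:
servo_tool(
  plan=[
    [0.03,-0.03,0,0,200],
    [0.03,-0.03,0,0,120],
    [0.03,-0.03,0,0,60],
    [0.03,-0.03,0,0,0],
    [0.03,-0.03,0,0,0],
    [0.03,-0.03,0,0,0],
    [0.03,-0.03,2,0,0],
    [0.03,-0.03,5,0,0],
  ],
)

```text
clock: 22.3
tool_pos: [573.8, 173.5, 138.4]
tcp_rot: [[-0.667, 0.745, -0.007], [0.745, 0.667, -0.001], [0.004, -0.006, -1.0]]
ft_force: [0.6, 0.9, 0.5]
finger_gap: 1.002
```

Emit:
servo_tool(
  plan=[
    [0.5,-0.5,2,0,0],
    [0.5,-0.5,4,0,0],
    [0.5,-0.5,4,0,0],
    [0.5,-0.5,4,0,0],
  ],
)

```text
clock: 22.63
tool_pos: [581.2, 169.0, 182.6]
tcp_rot: [[-0.667, 0.745, 0.002], [0.745, 0.667, 0.001], [-0.001, 0.002, -1.0]]
ft_force: [0.0, 0.2, -0.6]
finger_gap: 0.998
```

```bash
python3 st.py; python3 - <<'E'
from ana import *
cap('wrist','w19'); cap('scene','s19'); ana('w19')
P=cloud('w19'); p=load('w19')[0].astype(int); h=P[...,2]
e=np.array([-.6665,.7455]); n=np.array([.7455,.6665]); rel=P[...,:2]-[550.3,202.3]; a=rel@e; b=rel@n
m=(abs(b)<8)&(a>28)&(a<80)&(h>70)&(h<95); print('shank out: n',m.sum(),'a max',a[m].max(),'b mean',b[m].mean(),'yaw err',np.degrees(np.polyfit(a[m],b[m],1)[0]),'crest',np.percentile(h[m],95))
g=(p[...,0]-p[...,2]>60)&(abs(b)<20)&(a<-15)&(a>-70)&(h>76)&(h<92); print('head',g.sum(),np.percentile(a[g],[1,99]),b[g].mean(),np.median(h[g]))
E
```

```text
22.6333 [581.182 168.978 182.561] T [ 0.003  0.074 -0.037] F [ 0.047  0.166 -0.62 ] gap 0.998 yaw 131.85 q6 -0.509 tau6 -0.003
w19 line 544 [549.96315945 202.71269922  96.7727455 ] -48.226921319365104
stud ((550.3502807617188, 202.71267700195312), 17.883853912353516) 96.38475757492284
hex top 1202 71.75398409521135
[(np.float64(0.003984204066458972), np.float64(12.0)), (np.float64(0.0040848771491819634), np.float64(11.5)), (np.float64(0.004566295257597828), np.float64(12.5))]
shank out: n 416 a max 47.07813674270659 b mean -1.221934551959803 yaw err -1.7810763531018619 crest 89.5839658851682
head 1155 [-51.4941837  -24.60547495] -0.05416247355348681 80.62754574744795
```

View pics/w19.png

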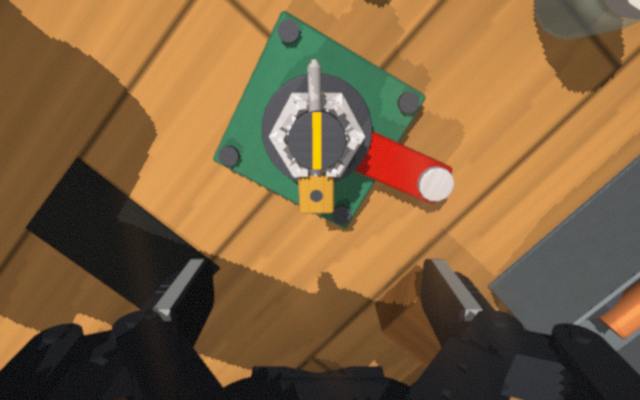

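View pics/s19.png

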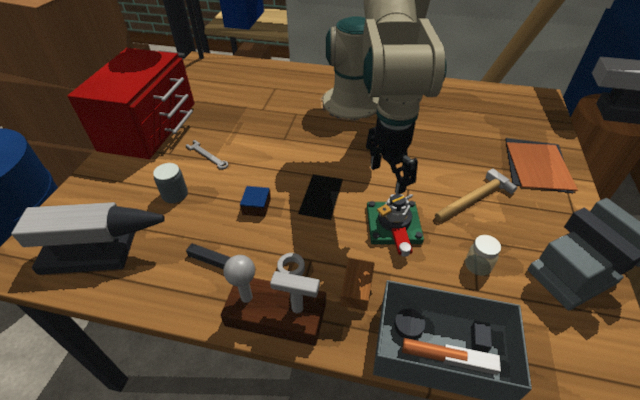

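Head front sits about 24 mm from the axis (home is 23.5), the nut hasn't moved, and the slot is still aligned. The head sags about 0.11 rad, as far as the hole allows. I'll check that it's at rest, then hand in.

Emit:
servo_tool(
  plan=[
    [0,0,0,0,0],
    [0,0,0,0,0],
    [0,0,0,0,0],
    [0,0,0,0,0],
    [0,0,0,0,0],
    [0,0,0,0,0],
  ],
)

```text
clock: 23.23
tool_pos: [580.7, 168.8, 181.4]
tcp_rot: [[-0.667, 0.745, -0.0], [0.745, 0.667, 0.0], [0.0, -0.0, -1.0]]
ft_force: [-0.8, -0.0, -0.0]
finger_gap: 1.0
```

```bash
python3 - <<'E'
from ana import *
cap('wrist','w20'); ana('w20')
P=cloud('w20'); p=load('w20')[0].astype(int); h=P[...,2]
e=np.array([-.6665,.7455]); n=np.array([.7455,.6665]); rel=P[...,:2]-[550.3,202.3]; a=rel@e; b=rel@n
g=(p[...,0]-p[...,2]>60)&(abs(b)<20)&(a<-15)&(a>-70)&(h>74)&(h<92)
k=np.linalg.lstsq(np.c_[a[g],b[g],np.ones(g.sum())],h[g],rcond=None)[0]
print('head',g.sum(),np.percentile(a[g],[1,99]),np.median(h[g]),'slope',k[:2])
for lo in(30,34,38,42):
    m=(abs(b+1)<4)&(a>lo)&(a<lo+4)&(h>70)&(h<95); print(lo,m.sum(),np.percentile(h[m],90),b[m].mean())
E
```

```text
w20 line 546 [550.21041804 202.50631054  96.74588403] -48.47825064178258
stud ((550.2628784179688, 202.8483123779297), 17.88235092163086) 96.3648533532693
hex top 1222 71.79235571940524
[(np.float64(0.004185692284686227), np.float64(12.0)), (np.float64(0.004475946144150256), np.float64(11.5)), (np.float64(0.004758560577819144), np.float64(12.5))]
head 1167 [-51.56898941 -24.61997861] 80.59848384873357 slope [ 0.11819856 -0.00635987]
30 91 88.53476793606472 -0.9251106219232357
34 91 89.05503686220226 -0.9281361462793757
38 90 89.44822357048291 -0.9220958025470847
42 83 89.32460401097718 -1.1191300727265
```

```bash
python3 -c "
from bench import r
print(r.sign_off())"
```

```text
the job is handed in; nothing more can be done
None
```

I tightened the nut to an aligned slot, pushed the cotter through slot and hole with its head home, and handed the job in at about 23 s. One step didn't go as asked: I overshot on the nut and had to turn it back.

- **Nut:** I ran several turning moves together and went about 30° past the right slot. The torque peaked near 0.55 N m, just under the 0.6 over-tight limit. I turned it back to the first firm aligned slot, about 127.5° from the start. Torque there was about 0.2 N m going in and 0.14 N m after backing off, so it should be pressing within limits. I couldn't measure the pressing force directly. The torque also climbed faster after contact than your figures say.
- **Cotter:** I drew it out by the shank and laid it on the mat, where it pressed down with 24 N for a moment before I eased off. I then took it by the head and slid it through with almost no force until it stopped at about 5 N.
- **Last checks:** Two wrist pictures 0.6 s apart agree.
  - The head's front is about 24 mm from the stud axis, where home is 23.5 mm.
  - The slot is in line with the hole within about 0.5°, and the cotter is not moving.
  - The cotter sags about 0.12 rad at the head, within the 0.2 rad limit.
  - The open gripper is clear above. The last scene picture shows nothing else on the bench visibly moved, though I didn't measure the other things again.

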